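# Clamp a forming block in a tilted machine vise with its loose crank

### The arm

A 6-joint arm with a two-finger parallel gripper is mounted at the origin on the work surface. World frame = base frame: x ahead of the robot, y to its left, z up, the work surface at z = 0. Lengths are in m, angles in rad, forces in N, time in s.
With the tool pointing down it reaches from about 0.325 to 0.9 m from the base axis. Payload 6.1 kg.
Tool frame: the origin (TCP) lies midway between the tips of the shut fingers; the grasp point (between the pads) lies 19 mm behind it; z points along the fingers, x is the direction in which the jaws open and shut, and the axes are right-handed (so a half turn about z gives the same grasp; the last joint's range is limited). The gripper opens to 87 mm and grips with 3 to 60 N. Pads are 19 mm wide; open, the fingers measure 117 mm over their backs; the gripper's body (75 mm by 190 mm) begins 51 mm behind the grasp point.
Start: joints at [1.103, 0.22, 1.526, -0, 1.395, -0.126], TCP at [0.209, 0.589, 0.223] pointing down, gripper open.
Joint ranges: [-2.98, 2.98], [-0.91, 2.08], [0.09, 2.57], [-1.24, 4.39], [0.2, 2.65], [-2.68, 2.68]. Speed limits (rad/s): [2.57, 2.57, 3.01, 3.14, 3.14, 3.14].

### API

Orientations are given as a rotation vector (axis times angle).
In Python, from station import monitor, vision, r gives the robot as it stands.
- The arm moves only by the tool drive_tool, never from a script. Its argument "targets" is a list of rows, each a list of 5 numbers: the closure in counts, from 0 (fully open) to 255 (shut), then the shift along the tool's x, y, z in cm, then the turn about the tool's z in degrees. In form: [[gripper, dx, dy, dz, twist], ...]. A call has exactly 5 rows; each row is the pose to reach, as a shift and turn from the pose commanded when the call began, along the tool's axes at that moment; what a row does not reach only later rows make up. A row lasts 1/10 s, in which the tool goes at most 50 mm and 8.59 degrees, less where a joint would pass 70% of its speed; a pose out of reach is approached as far as the arm can. A call with a gripper value outside its range is refused whole. The fingers move at their own pace and stop on an object; "force" is the grip in N (left out, the last holds). Time passes only in rows, so rows that repeat a pose let the fingers close, or fill a call up. It gives the time, the measured TCP pose, the force and the opening at its end, in the units of the state.
- monitor.get_obs(): the state, without advancing time (a new reading comes with each control period).
- vision.get_image(name): name is "side" or "top" or "wrist"; returns the picture (480x640x3 uint8, red, green, blue); there is no depth.
- vision.camera_model(name): a dict with "fx", "fy", "cx", "cy" (pixels), "world_to_cam" (4x4, takes a point from world to camera coordinates). Camera axes: x right, y up, looking along -z (the intrinsics and any distortion apply to the point x, -y, -z); pixel columns grow to the right and rows downward; lengths in m; the calibration is good to about 2 mm. A picture is of the moment at which its call begins: read the wrist's pose just before it. camera_model takes no time and is no camera call; for the wrist camera it gives the pose at the moment of the call.
- r.job_done(): hands the job in, once; it reports no verdict.
The state is a dict: "time": time; "joint_pos": joint angles; "joint_vel": joint speeds; "tau": joint torques, N m; "eef_pos": TCP position; "tool_rot": TCP orientation; "wrist_force": force on the tool from outside, world axes, zero at the start; "moment": the same for the moment, N m; "opening": finger opening in m.
Only numpy, scipy, OpenCV 4.12 (cv2) and the standard library are available. Lean on these libraries where they do the work, as an engineer would, in place of code of your own. Each camera call takes 0.05 s, during which the arm holds its last target.

### The job

The brass forming block lies loose in the tilted vise. Fit the crank fully home on the square end of the vise screw, wind it clockwise, some two turns or a little more, until the screw comes up tight with the jaw gripping the block, then take the crank off and lay it down on the bench, clear of the vise, without dropping it. Do not shift the block in the jaws or disturb the other things on the bench.

Things in the scene. Friction and masses are not known exactly. Their poses are not given: they have to be found in the camera images.
- vise: grey cast tilting machine vise fixed to the bench, base plate 160 x 100 x 16 mm, jaws 76 mm wide. Origin under the centre of the plate, x along it (hinge at its +x end), y along the jaws, z up; yaw within 0.4 rad. Its body is tilted so that the screw leans 30 degrees from vertical, its square end pointing up and towards the vise's -x.
- screw (a joint): turn of the vise screw in rad, growing clockwise as seen looking onto its square end; it does not travel along its axis. 4 mm of jaw movement a turn: at 0 the jaw stands 10 mm off the block, it touches at about 15.7, and the screw comes up tight at a firm stop at about 16.4. It starts between -0.5 and 5.0, turns against 0.12 N m of friction and stays where left.
- screw_seat (a point): on the screw axis, on the face of the 30 mm round collar where the crank's boss sits when home, 172 mm above the bench. z is the screw axis, out of the vise, leaning 30 degrees from vertical to the robot's side; x and y lie square to the flats and turn with the screw. From here a steel square, 16 mm across flats, stands up 30 mm, then tapers to 9 mm across at 40 mm.
- crank: loose dark steel crank, 0.35 kg, flat on the bench, grip up: a square boss 32 x 32 mm, 38 mm high, with a square hole 17.6 mm wide right through, parallel to its sides; a flat arm 20 wide, 10 thick, flush with the underside. Origin at the centre of the boss's underside, x along the arm, z along hole and grip. Fits the screw in any of four turns, grip outwards; home when its underside is on the collar.
- grip_mid (a point): middle of the crank's wooden grip, a cylinder 23 mm in diameter and 70 mm long which turns freely on its pin; 95 mm along the crank's x from its origin and 46 mm above the underside. z along the grip. On the screw the crank has play: its grip end sags some 5 mm and can be rocked and turned a little.
- jaw: moving jaw of the vise, a slab 76 mm wide, 33 mm high and 26 mm thick on the screw side of the block, driven only by the screw. Origin on the middle of the face that meets the block, z along the screw axis.
- block: loose brass forming block 36 x 62 x 30 mm with two steel dowels, lying on the vise bed against the fixed (lower) jaw. Origin at the centre of the 36 x 62 mm face that rests on the fixed jaw; z along the screw axis.
- board: bystander: soldering board, grey slab 150 x 110 x 22 mm. Origin under its centre.
- hammer: bystander: hammer 240 mm long with wooden handle, lying on the bench. Origin under the middle of its length, x towards the head.
- jar: bystander: glass jar 70 mm across and 90 mm high with a steel lid. Origin under its centre.
- dish: bystander: shallow glass dish 90 mm across. Origin under its centre.
There are look-alikes about, which are no part of the job. Leave any blue or green look-alike of the crank alone.

How it is judged:
By the outcome, as a careful person would: the job done as asked, in the order asked, and still so for the second after the job is handed in, with the robot touching nothing.
It also fails if it takes over 72 s, if anything falls off the work surface, if the arm or the gripper's body presses on something with over 40 N, if the wrist force passes 120 N, or if a joint passes its speed limit or range.

## Working session

There is one attempt and no reset: what is moved stays moved. The work goes in short steps, Python scripts to look and compute and a tool call to move; the robot and the scene stay as the last step left them, time stands still between calls to the robot, and variables do not carry over. Pictures are saved under pics/ and viewed, and the job is handed in when it is done.

Besides the shell and the picture viewer there is one more tool, called after "Emit:" in YAML: its name, and indented under it one key for each argument. drive_tool: Moves the arm, as the interface text tells. Its arguments: {"type":"object","properties":{"targets":{"type":"array","items":{"type":"array","items":{"type":"number"}}},"force":{"type":"number"}},"required":["targets"]}

```bash
ls; mkdir -p pics; python3 - <<'E'
from station import monitor, vision, r
import cv2, numpy as np
o=monitor.get_obs()
for k,v in o.items(): print(k,np.round(v,4))
for n in ['side','top','wrist']:
    m=vision.camera_model(n); print(n,{k:(np.round(v,4).tolist() if k=='world_to_cam' else v) for k,v in m.items()})
    im=vision.get_image(n); cv2.imwrite(f'pics/{n}0.png',im[:,:,::-1])
E
```

```text
pics
time 0.0
joint_pos [ 1.1029  0.2212  1.5276 -0.      1.3947 -0.1261]
joint_vel [-0.0015 -0.0005 -0.0011 -0.0005 -0.0001 -0.0001]
tau [ 0.00000e+00 -4.94606e+01 -3.87373e+01  6.99000e-02  5.73000e-02
 -1.00000e-04]
eef_pos [0.2092 0.5883 0.2214]
tool_rot [ 2.5662  1.8107 -0.0027]
wrist_force [-0.4811  0.3302  0.9595]
moment [ 0.0026  0.0011 -0.0275]
opening 0.0873
side {'fx': 478.7806341266571, 'fy': 478.7806341266571, 'cx': 326.56980714405, 'cy': 249.22491077245635, 'world_to_cam': [[-0.9218, -0.3876, -0.0015, 0.542], [0.2744, -0.6554, 0.7036, -0.2511], [-0.2737, 0.6482, 0.7106, -0.9671], [0.0, 0.0, 0.0, 1.0]]}
top {'fx': 433.0187987748768, 'fy': 433.0187987748768, 'cx': 322.92355828139495, 'cy': 234.68984804810628, 'world_to_cam': [[-0.0598, -0.9982, 0.0008, 0.0244], [0.9762, -0.0583, 0.2088, -0.6226], [-0.2084, 0.0133, 0.978, -1.1529], [0.0, 0.0, 0.0, 1.0]]}
wrist {'fx': 407.0266685373405, 'fy': 407.0266685373405, 'cx': 322.44283160581045, 'cy': 237.60339858622436, 'world_to_cam': [[0.3359, 0.9419, -0.0016, -0.6242], [-0.9078, 0.3232, -0.2672, 0.0311], [-0.2511, 0.0912, 0.9637, -0.3906], [0.0, 0.0, 0.0, 1.0]]}
```

View pics/side0.png

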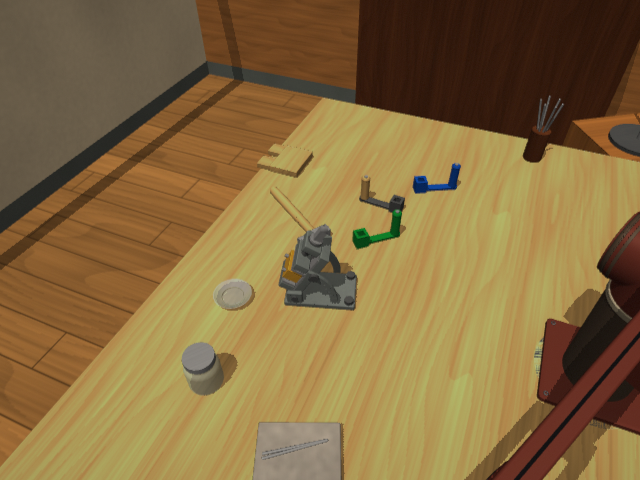

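View pics/top0.png

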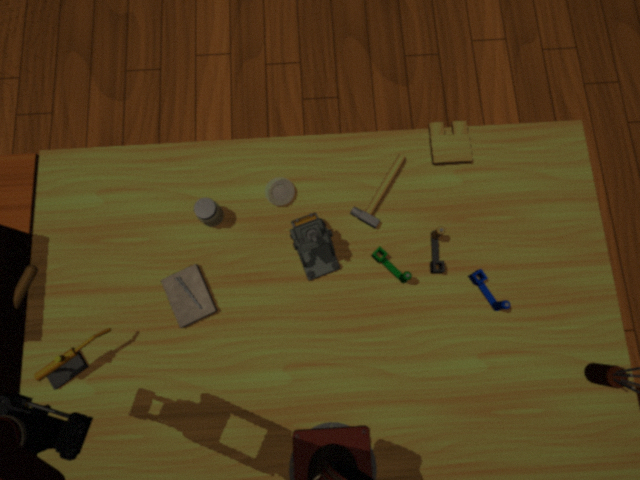

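View pics/wrist0.png

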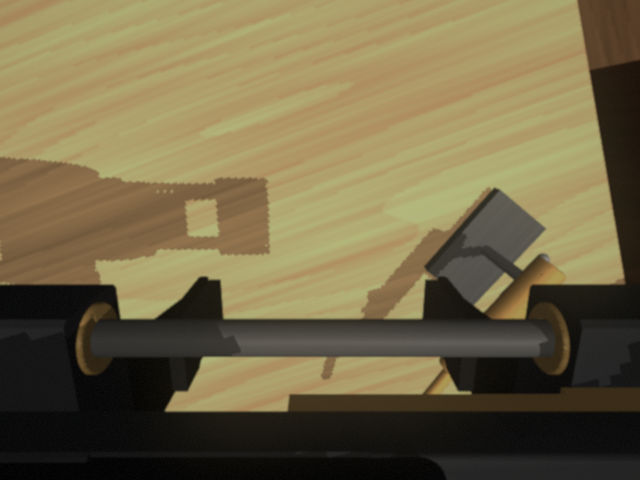

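Candidates for the crank in the top view are dark (438,267), green (392,266) and blue (489,290). The dark one with the wooden grip fits the description. I'll enlarge it and the vise to confirm.

```bash
python3 - <<'E'
import cv2
t=cv2.imread('pics/top0.png'); s=cv2.imread('pics/side0.png')
a=cv2.resize(t[180:300,280:480],(800,480),interpolation=cv2.INTER_CUBIC)
a=cv2.convertScaleAbs(a,alpha=1.8)
b=cv2.resize(s[160:320,260:420],(600,600),interpolation=cv2.INTER_CUBIC)
cv2.imwrite('pics/top_c.png',a); cv2.imwrite('pics/side_c.png',b)
E
```

```text
(no output)
```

View pics/top_c.png

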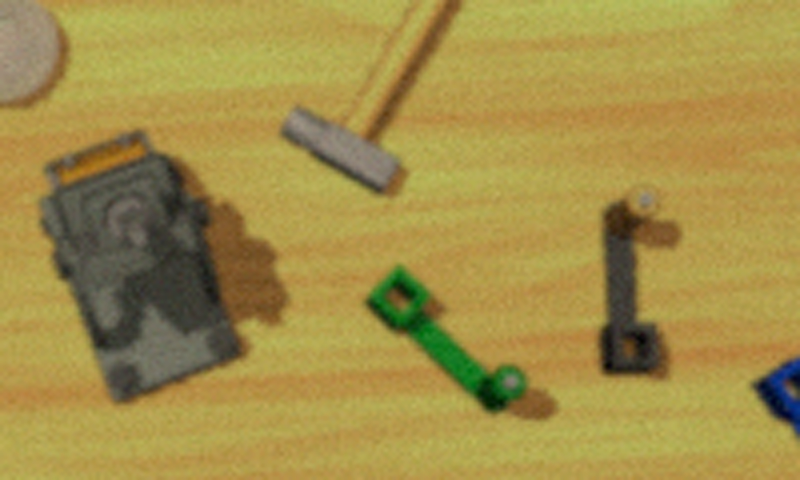

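View pics/side_c.png

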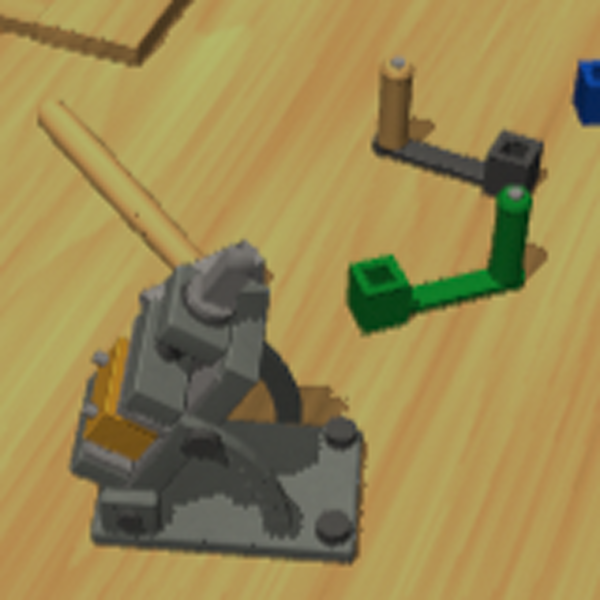

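```bash
cat > h.py <<'E'
from station import monitor, vision, r
import cv2, numpy as np
from scipy.spatial.transform import Rotation as R
np.set_printoptions(precision=4,suppress=True)
def ray(m,px):
    T=np.array(m['world_to_cam']); d=np.array([(px[0]-m['cx'])/m['fx'],-(px[1]-m['cy'])/m['fy'],-1.])
    Rw=T[:3,:3].T; return -Rw@T[:3,3], Rw@d/np.linalg.norm(d)
def tri(*obs):
    A=np.zeros((3,3));b=np.zeros(3);rs=[ray(m,p) for m,p in obs]
    for c,d in rs: P=np.eye(3)-np.outer(d,d);A+=P;b+=P@c
    x=np.linalg.solve(A,b); return x,max(np.linalg.norm(np.cross(x-c,d)) for c,d in rs)
def atz(m,p,z):
    c,d=ray(m,p); return c+d*(z-c[2])/d[2]
def proj(m,X):
    T=np.array(m['world_to_cam']); p=T[:3,:3]@np.asarray(X)+T[:3,3]; return np.array([m['cx']+m['fx']*p[0]/-p[2], m['cy']-m['fy']*p[1]/-p[2]])
def shift(goal,o=None):
    "world TCP goal -> tool axes cm, uses commanded down pose approx by measured"
    o=o or monitor.get_obs(); return R.from_rotvec(o['tool_rot']).inv().apply(np.array(goal)-o['eef_pos'])*100
def yaw(o=None):
    o=o or monitor.get_obs(); x=R.from_rotvec(o['tool_rot']).as_matrix()[:,0]; return np.degrees(np.arctan2(x[1],x[0]))
def snap(n,name):
    m=vision.camera_model(n); im=vision.get_image(n)[:,:,::-1].copy(); cv2.imwrite(f'pics/{name}.png',im); np.save(f'pics/{name}.npy',m,allow_pickle=True); return m,im
E
python3 - <<'E'
from h import *
t=vision.camera_model('top'); s=vision.camera_model('side')
T=lambda u,v:(t,(280+u/4,180+v/4)); S=lambda u,v:(s,(260+u/3.75,160+v/3.75))
print('grip top',tri(T(645,200),S(398,62)))
print('boss top',tri(T(632,346),S(516,149)))
print('base cor L',tri(T(122,402),S(355,560)))
print('base cor R',tri(T(240,352),S(360,440)))
print('screw', tri(T(125,212),S(247,250)))
o=monitor.get_obs(); print(yaw(o), R.from_rotvec(o['tool_rot']).as_matrix())
m=vision.camera_model('wrist');T=np.array(m['world_to_cam']);print('cam in tool',R.from_rotvec(o['tool_rot']).inv().apply(-T[:3,:3].T@T[:3,3]-o['eef_pos']),'axis',R.from_rotvec(o['tool_rot']).inv().apply(-T[2,:3]))
for p in [(0,0),(639,0),(0,479),(639,479),(320,240)]: print(proj(t,atz(m,p,0)), atz(m,p,0))
E
```

```text
grip top (array([ 0.6147, -0.3431,  0.0783]), np.float64(0.000676287707186566))
boss top (array([ 0.5184, -0.3344,  0.0342]), np.float64(0.0005991091781032462))
base cor L (array([ 0.5048,  0.0307, -0.0062]), np.float64(0.0008240029012833522))
base cor R (array([ 0.5351, -0.0576, -0.0017]), np.float64(0.00022745910858369724))
screw (array([0.5905, 0.0162, 0.2097]), np.float64(0.0077875998491071475))
70.41327288183643 [[ 0.3352  0.9421 -0.0007]
 [ 0.9421 -0.3352 -0.0013]
 [-0.0015 -0.0002 -1.    ]]
cam in tool [ 0.0002 -0.0739 -0.1621] axis [-0.0001  0.2674  0.9636]
[184.7264 497.7971] [-0.0471  0.3911  0.    ]
[ -3.0587 436.3256] [0.1339 0.8979 0.    ]
[280.3718 322.2679] [0.3898 0.1224 0.    ]
[ 37.674  250.3074] [0.6401 0.8277 0.    ]
[118.9168 386.9634] [0.2414 0.5743 0.    ]
```

Emit:
drive_tool:
  targets:
    - [0, -9, 10, -8, -8]
    - [0, -18, 20, -8, -16]
    - [0, -27, 30, -8, -24]
    - [0, -36, 40, -8, -32]
    - [0, -45, 50, -8, -39]

```text
time: 0.65
eef_pos: [0.323, 0.3787, 0.2743]
tool_rot: [1.811, 2.567, 0.001]
wrist_force: [2.3, 0.1, 0.4]
opening: 0.087
```

```bash
python3 -c "
from h import *
print(shift([.53,-.005,.30]),yaw())"
```

```text
[-43.0892   6.6183  -2.5675] 109.61316826610056
```

Emit:
drive_tool:
  targets:
    - [0, -9, 2, -1, 0]
    - [0, -18, 4, -2, 0]
    - [0, -27, 5, -2, 0]
    - [0, -36, 6, -2, 0]
    - [0, -42, 6.5, -2, 0]

```text
time: 1.15
eef_pos: [0.4446, 0.1609, 0.2903]
tool_rot: [1.818, 2.562, 0.001]
wrist_force: [0.7, -0.3, 0.5]
opening: 0.0871
```

Emit:
drive_tool:
  targets:
    - [0, -6, 0, 0, 0]
    - [0, -10, 0, 0, 0]
    - [0, -10, 0, 0, 0]
    - [0, -10, 0, 0, 0]
    - [0, -10, 0, 0, 0]

```text
time: 1.65
eef_pos: [0.4767, 0.0693, 0.2899]
tool_rot: [-1.817, -2.562, -0.0]
wrist_force: [-0.6, 1.1, -0.3]
opening: 0.087
```

```bash
python3 -c "
from h import *
o=monitor.get_obs();print(o['time'],o['eef_pos'],yaw(o),o['joint_pos'],o['wrist_force']); snap('wrist','w1')"
```

```text
1.65 [0.4767 0.0693 0.2899] 109.29964093506229 [-0.02   -0.1666  1.7961  0.0006  1.5127 -1.9277] [-0.6425  1.0737 -0.2693]
```

View pics/w1.png

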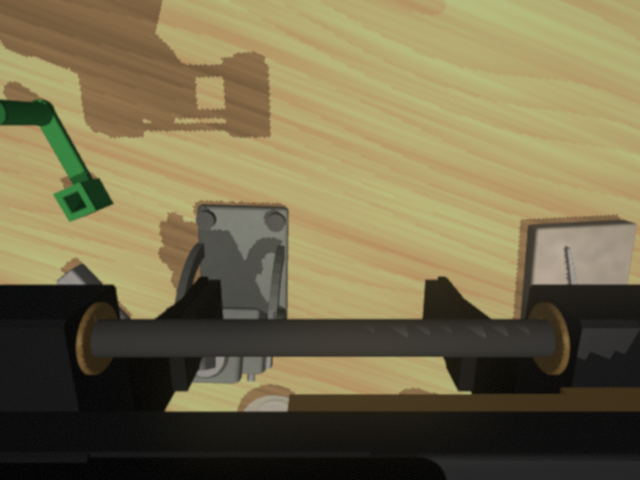

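Vise base bolts show at (206,217) and (275,220); the screw end is hidden behind the gripper bar. I'll move farther over.

```bash
python3 -c "
from h import *
print(shift([.625,.028,.31]),yaw())"
```

```text
[-8.8484 12.615  -2.0056] 109.3598996510975
```

Emit:
drive_tool:
  targets:
    - [0, -3, 4, -2, 0]
    - [0, -6, 8, -2, 0]
    - [0, -8.8, 12.6, -2, 0]
    - [0, -8.8, 12.6, -2, 0]
    - [0, -8.8, 12.6, -2, 0]

```text
time: 2.2
eef_pos: [0.6254, 0.0284, 0.3083]
tool_rot: [-1.814, -2.561, 0.002]
wrist_force: [-0.7, -0.0, 0.4]
opening: 0.0867
```

```bash
python3 -c "
from h import *
o=monitor.get_obs();print(o['time'],o['eef_pos'],yaw(o),o['joint_pos'],o['wrist_force']); snap('wrist','w2')"
```

```text
2.2 [0.6254 0.0284 0.3083] 109.37837826288559 [-0.0806  0.1852  1.4081  0.0002  1.5514 -1.9896] [-0.7008 -0.0137  0.3586]
```

View pics/w2.png

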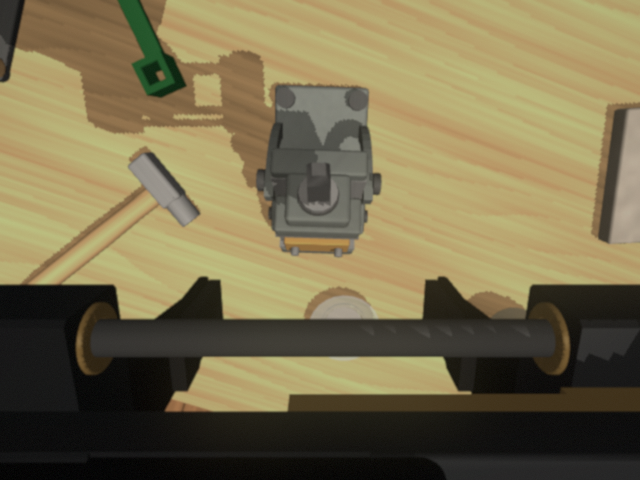

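```bash
python3 -c "
import cv2
a=cv2.imread('pics/w2.png')[75:265,245:395]
a=cv2.convertScaleAbs(cv2.resize(a,None,fx=3.1,fy=3.1,interpolation=cv2.INTER_CUBIC),alpha=1.8,beta=20);cv2.imwrite('pics/w2c.png',a)
b=cv2.imread('pics/w2.png')[155:225,285:355]
b=cv2.convertScaleAbs(cv2.resize(b,None,fx=8,fy=8,interpolation=cv2.INTER_CUBIC),alpha=2.2,beta=20);cv2.imwrite('pics/w2d.png',b)"
```

```text
(no output)
```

View pics/w2c.png

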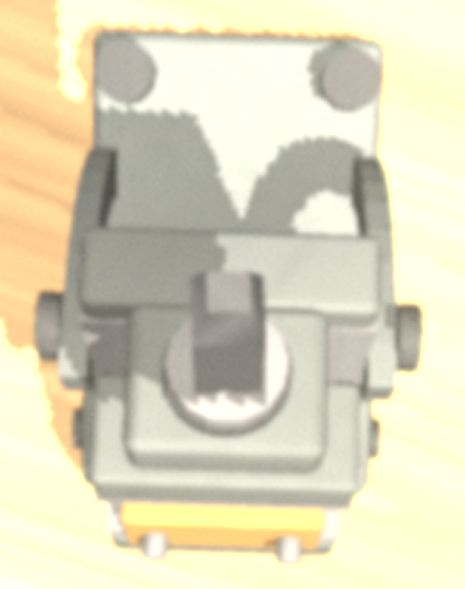

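View pics/w2d.png

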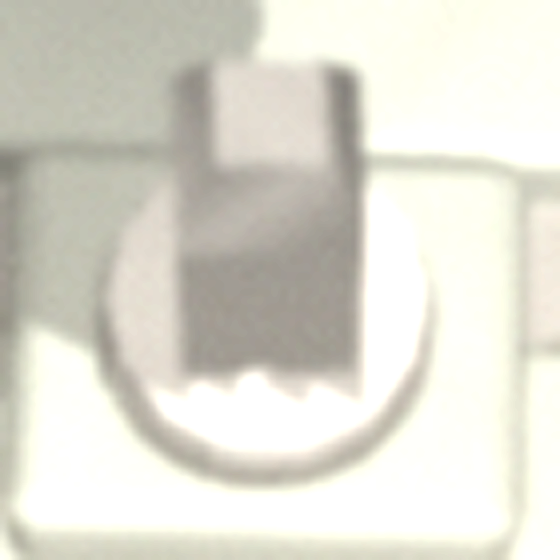

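```bash
cat > fit.py <<'E'
from h import *
from scipy.optimize import least_squares
m=np.load('pics/w2.npy',allow_pickle=True).item()
d=lambda u,v:np.array([285+u/8,155+v/8])
c=lambda u,v:np.array([245+u/3.1,75+v/3.1])
# base front corners (top face z=.016)
L=atz(m,c(97,30),.016);Rr=atz(m,c(381,42),.016);print(L,Rr,np.linalg.norm(L-Rr));e=Rr-L;print('yaw from front edge',np.degrees(np.arctan2(-e[0],e[1])))
tip=[d(215,65),d(325,65),d(330,166),d(215,166)]
cx=[d(103,300)[0],d(437,300)[0]];cb=d(268,458)[1]
def axes(yaw):
    ax=np.array([-.5*np.cos(yaw),-.5*np.sin(yaw),.75**.5]); y=np.array([-np.sin(yaw),np.cos(yaw),0]); return np.cross(y,ax),y,ax
def res(p,full=False):
    P=np.array([p[0],p[1],p[2]]);X,Y,Z=axes(p[3]);s=p[4]
    X2=X*np.cos(s)-Y*np.sin(s);Y2=Y*np.cos(s)+X*np.sin(s)
    q=[proj(m,P+.04*Z+.0045*(a*X2+b*Y2)) for a,b in [(-1,-1),(-1,1),(1,1),(1,-1)]]
    th=np.linspace(0,2*np.pi,73);el=np.array([proj(m,P+.015*(np.cos(t)*X+np.sin(t)*Y)) for t in th])
    r_=[a-b for a,b in zip(q,tip)]
    out=list(np.concatenate(r_))+[el[:,0].min()-cx[0],el[:,0].max()-cx[1],el[:,1].max()-cb,(p[2]-.172)*1000]
    return np.array(out)
f=least_squares(res,[.61,.02,.172,.33,0]);print(f.x,np.degrees(f.x[3:]));print(f.fun.round(1))
E
python3 fit.py
```

```text
[ 0.5328 -0.0544  0.016 ] [0.5045 0.0378 0.016 ] 0.09637701845445744
yaw from front edge 17.066186650411797
[ 0.6015  0.018   0.1722  0.3179 -0.032 ] [18.2121 -1.8308]
[-0.   0.1  0.2 -0.1 -0.2  0.3  0.1  0.4  0.6 -0.5 -0.8  0.2]
```

```bash
python3 -c "
from h import *
print(shift([.665,-.347,.25]),yaw())"
```

```text
[-36.7798  -8.6443   5.905 ] 109.3881955206752
```

Emit:
drive_tool:
  targets:
    - [0, -4, -1, 0, 5]
    - [0, -9, -2, 0, 10]
    - [0, -14, -3, 1, 15]
    - [0, -19, -4, 3, 20]
    - [0, -24, -5, 5, 24.6]

```text
time: 2.75
eef_pos: [0.6552, -0.2046, 0.2669]
tool_rot: [2.322, 2.112, 0.003]
wrist_force: [0.1, 0.7, -0.2]
opening: 0.0869
```

```bash
python3 -c "
from h import *
print(shift([.665,-.347,.25]),yaw())"
```

```text
[-14.0818   2.3105   1.7104] 84.58662268496145
```

Emit:
drive_tool:
  targets:
    - [0, -4, 1, 1, 0]
    - [0, -8, 2, 1.5, 0]
    - [0, -12.5, 2.3, 1.5, 0]
    - [0, -12.5, 2.3, 1.5, 0]
    - [0, -12.5, 2.3, 1.5, 0]

```text
time: 3.25
eef_pos: [0.6662, -0.3307, 0.2509]
tool_rot: [2.323, 2.115, 0.001]
wrist_force: [0.1, 0.0, 0.8]
opening: 0.0871
```

```bash
python3 -c "
from h import *
o=monitor.get_obs();print(o['time'],o['eef_pos'],yaw(o)); m,im=snap('wrist','w3')
cv2.imwrite('pics/w3b.png',cv2.convertScaleAbs(im,alpha=1.5,beta=10))"
```

```text
3.25 [ 0.6662 -0.3307  0.2509] 84.63122480534835
```

View pics/w3b.png

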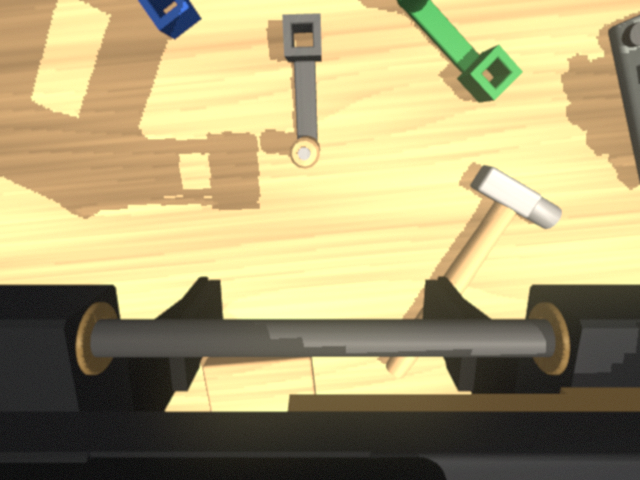

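```bash
python3 -c "
from h import *
m=np.load('pics/w3.npy',allow_pickle=True).item(); t=vision.camera_model('top'); s=vision.camera_model('side')
T=lambda u,v:(t,(280+u/4,180+v/4)); S=lambda u,v:(s,(260+u/3.75,160+v/3.75))
g=atz(m,(304,152.5),.081);b=atz(m,(302,38),.038);print(g,b,np.linalg.norm((g-b)[:2]),np.degrees(np.arctan2(*(g-b)[1::-1])))
print(tri((m,(304,152.5)),T(645,200),S(398,62)),tri((m,(302,38)),T(632,346),S(516,149)))
print(shift([g[0],g[1],.125]),yaw(),shift([g[0],g[1],.025]))
"
```

```text
[ 0.6129 -0.3401  0.081 ] [ 0.5214 -0.3339  0.038 ] 0.09172721965357737 -3.8843065549589952
(array([ 0.6137, -0.341 ,  0.0805]), np.float64(0.0014327576537511214)) (array([ 0.5192, -0.3345,  0.0334]), np.float64(0.0014179813461588505))
[-1.5345 -5.2652 12.6011] 84.7111073449659 [-1.5367 -5.2762 22.6011]
```

Emit:
drive_tool:
  targets:
    - [0, -1.6, -4, 2, 0]
    - [0, -1.6, -5.2, 6, 0]
    - [0, -1.6, -5.2, 11, 0]
    - [0, -1.6, -5.2, 12.5, 0]
    - [0, -1.6, -5.2, 12.5, 0]

```text
time: 3.8
eef_pos: [0.6122, -0.3393, 0.1221]
tool_rot: [-2.316, -2.114, 0.002]
wrist_force: [0.3, 0.4, 0.1]
opening: 0.0868
```

```bash
python3 -c "
from h import *
o=monitor.get_obs();print(o['time'],o['eef_pos'],yaw(o)); print(shift([.6135,-.341,.027],o));m,im=snap('wrist','w4')
cv2.imwrite('pics/w4b.png',cv2.convertScaleAbs(im,alpha=1.5,beta=10))"
```

```text
3.8 [ 0.6122 -0.3393  0.1221] 84.78701214931002
[-0.192   0.1928  9.5087]
```

View pics/w4b.png

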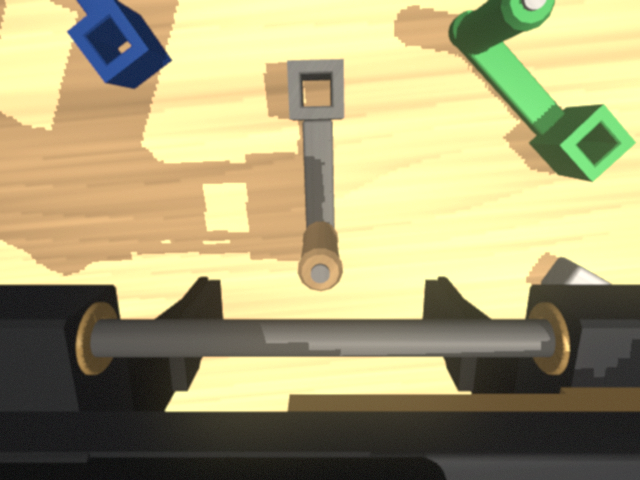

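Emit:
drive_tool:
  targets:
    - [0, -0.2, 0.2, 4.5, 0]
    - [0, -0.2, 0.2, 9, 0]
    - [0, -0.2, 0.2, 9.5, 0]
    - [0, -0.2, 0.2, 9.5, 0]
    - [150, -0.2, 0.2, 9.5, 0]
  force: 5

```text
time: 4.35
eef_pos: [0.6179, -0.346, 0.034]
tool_rot: [2.318, 2.112, 0.002]
wrist_force: [-0.1, -0.6, 0.2]
opening: 0.0846
```

Emit:
drive_tool:
  targets:
    - [255, 0, 0, 0, 0]
    - [255, 0, 0, 0, 0]
    - [255, 0, 0, 0, 0]
    - [255, 0, 0, 0, 0]
    - [255, 0, 0, 0, 0]
  force: 5

```text
time: 4.85
eef_pos: [0.6153, -0.3446, 0.0298]
tool_rot: [2.322, 2.116, 0.0]
wrist_force: [-0.3, -0.3, 0.1]
opening: 0.0468
```

Emit:
drive_tool:
  targets:
    - [255, 0, 0, 0, 0]
    - [255, 0, 0, 0, 0]
    - [255, 0, 0, 0, 0]
    - [255, 0, 0, 0, 0]
    - [255, 0, 0, 0, 0]
  force: 5

```text
time: 5.35
eef_pos: [0.6154, -0.3443, 0.0297]
tool_rot: [-2.322, -2.116, -0.0]
wrist_force: [0.6, 2.0, 0.5]
opening: 0.0226
```

```bash
python3 -c "
from h import *
for i in range(3):
  o=monitor.get_obs();print(o['time'],o['eef_pos'],yaw(o),o['opening'],o['wrist_force']); 
m,im=snap('side','s1');cv2.imwrite('pics/s1c.png',cv2.resize(im[100:280,300:480],(600,600),interpolation=cv2.INTER_CUBIC))"
```

```text
5.35 [ 0.6154 -0.3443  0.0297] 84.67824281876032 0.02259528101066817 [0.5808 1.9953 0.4956]
5.35 [ 0.6154 -0.3443  0.0297] 84.67824281876032 0.02259528101066817 [0.5808 1.9953 0.4956]
5.35 [ 0.6154 -0.3443  0.0297] 84.67824281876032 0.02259528101066817 [0.5808 1.9953 0.4956]
```

View pics/s1c.png

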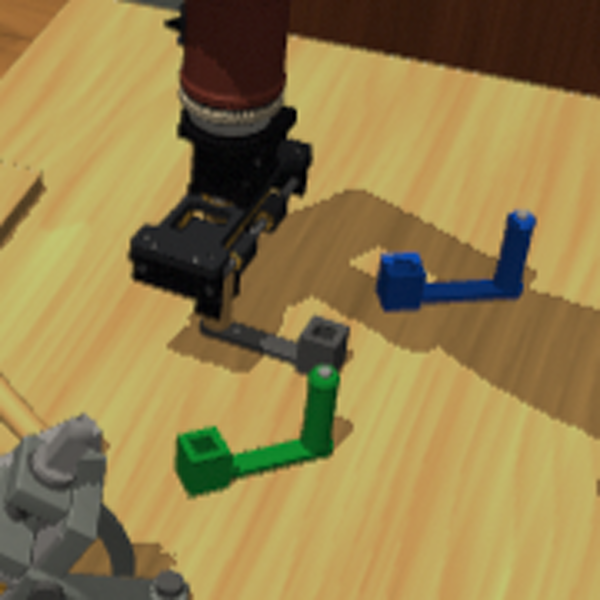

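Emit:
drive_tool:
  targets:
    - [255, 0, -0.2, -0.6, 0]
    - [255, 0, -0.47, -0.95, 0]
    - [255, 0, -0.8, -1.5, 0]
    - [255, 0, -1.2, -2.1, 0]
    - [255, 0, -1.64, -2.71, 0]
  force: 5

```text
time: 5.9
eef_pos: [0.5983, -0.3431, 0.0572]
tool_rot: [-2.322, -2.115, 0.0]
wrist_force: [-0.2, -0.7, -3.2]
opening: 0.023
```

Emit:
drive_tool:
  targets:
    - [255, 0, -0.41, -0.48, 0]
    - [255, 0, -0.84, -0.94, 0]
    - [255, 0, -1.3, -1.38, 0]
    - [255, 0, -1.78, -1.8, 0]
    - [255, 0, -2.28, -2.19, 0]
  force: 5

```text
time: 6.4
eef_pos: [0.5765, -0.3412, 0.0797]
tool_rot: [2.321, 2.115, 0.001]
wrist_force: [1.1, -0.5, 0.1]
opening: 0.023
```

Emit:
drive_tool:
  targets:
    - [255, 0, 0, 0, 0]
    - [255, 0, 0, 0, 0]
    - [255, 0, 0, 0, 0]
    - [255, 0, 0, 0, 0]
    - [255, 0, 0, 0, 0]
  force: 5

```text
time: 6.9
eef_pos: [0.577, -0.3411, 0.0791]
tool_rot: [2.321, 2.115, 0.001]
wrist_force: [4.0, -0.8, 2.5]
opening: 0.0229
```

```bash
python3 -c "
from h import *
o=monitor.get_obs();print(o['time'],o['eef_pos'],yaw(o),o['opening'],o['wrist_force']); 
m,im=snap('side','s2');cv2.imwrite('pics/s2c.png',cv2.resize(im[100:240,330:470],(600,600),interpolation=cv2.INTER_CUBIC))
m,im=snap('wrist','w5');cv2.imwrite('pics/w5b.png',cv2.convertScaleAbs(im,alpha=1.5,beta=10))"
```

```text
6.9 [ 0.577  -0.3411  0.0791] 84.6731830993455 0.02290014784325775 [ 4.0083 -0.7501  2.5233]
```

View pics/s2c.png

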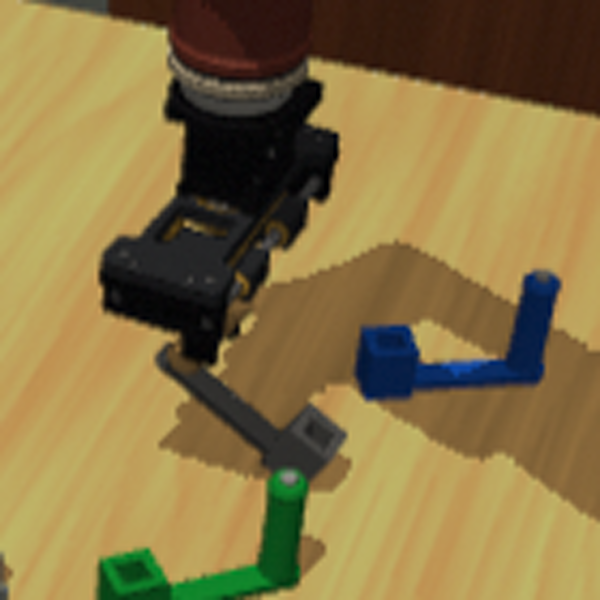

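View pics/w5b.png

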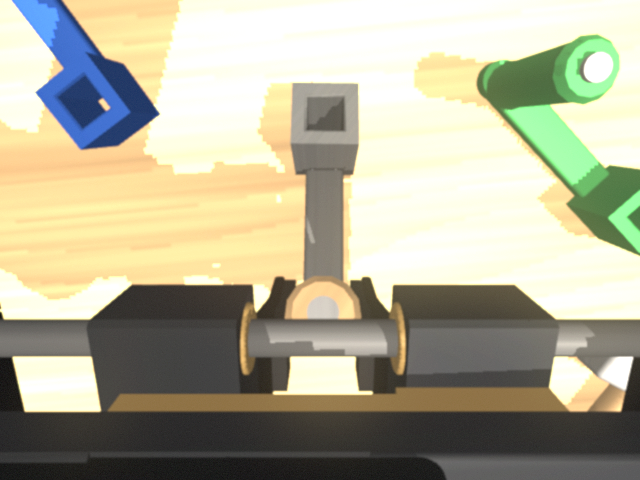

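Tilt to about 30° worked; boss hole now at (325,112) in the wrist view. Grip hard and lift.

Emit:
drive_tool:
  targets:
    - [255, 0, 0, 0, 0]
    - [255, 0, 0, 0, 0]
    - [255, 0, 0, 0, 0]
    - [255, 0, 0, -1, 0]
    - [255, 0, 0, -3, 0]
  force: 60

```text
time: 7.5
eef_pos: [0.5725, -0.3388, 0.1046]
tool_rot: [-2.315, -2.109, 0.004]
wrist_force: [0.2, 0.4, -3.9]
opening: 0.022
```

Emit:
drive_tool:
  targets:
    - [255, 0, 0, -4, 0]
    - [255, 0, 0, -8, 0]
    - [255, 0, 0, -12, 0]
    - [255, 0, 0, -16, 0]
    - [255, 0, 0, -19, 0]

```text
time: 8.0
eef_pos: [0.5748, -0.3406, 0.2998]
tool_rot: [-2.321, -2.113, 0.002]
wrist_force: [0.4, -0.1, -3.8]
opening: 0.0217
```

```bash
python3 -c "
from h import *
o=monitor.get_obs();print(o['time'],o['eef_pos'],yaw(o),o['opening'],o['wrist_force']); 
m,im=snap('wrist','w6');cv2.imwrite('pics/w6b.png',cv2.convertScaleAbs(im,alpha=1.8,beta=10))"
```

```text
8.0 [ 0.5748 -0.3406  0.2998] 84.64159085856798 0.02166911714673914 [ 0.3956 -0.0662 -3.826 ]
```

View pics/w6b.png

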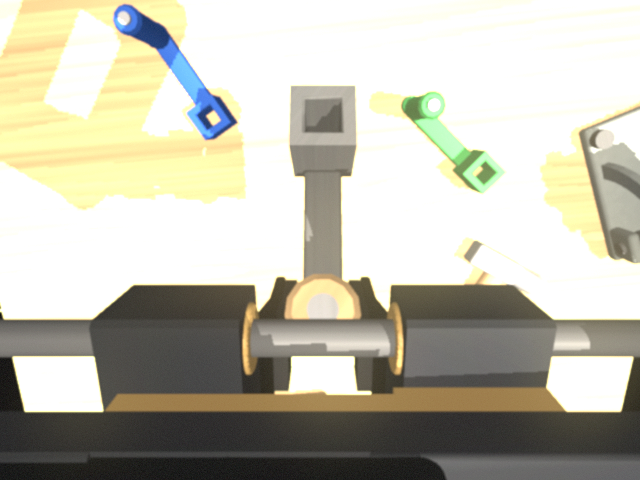

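```bash
python3 -c "
import cv2
a=cv2.imread('pics/w6.png')[75:185,275:370]
cv2.imwrite('pics/w6c.png',cv2.convertScaleAbs(cv2.resize(a,None,fx=5,fy=5,interpolation=cv2.INTER_CUBIC),alpha=2.5,beta=10))"
```

```text
(no output)
```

View pics/w6c.png

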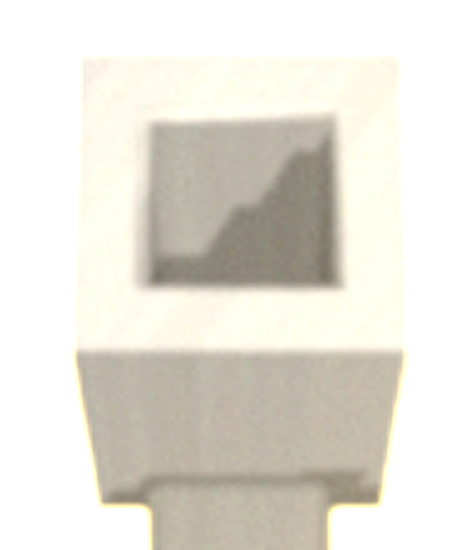

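```bash
cat > fitc.py <<'E'
from h import *
from scipy.optimize import least_squares
m=np.load('pics/w6.npy',allow_pickle=True).item()
Rt=R.from_rotvec([-2.321,-2.113,.002]).as_matrix(); P=np.array([.5748,-.3406,.2998])
pts=[((-.016,-1),.038,(291.6,87)),((-.016,1),.038,(354.4,87)),((.016,1),.038,(355.6,145.4)),((.016,-1),.038,(290.6,145.4)),((.016,-1),0,(295.4,175.4)),((.016,1),0,(351,175.4))]
def pose(p): # crank in tool frame. base: crank x=+tool y, z=-tool z, y = +? z x x
    B=np.array([[0,1,0],[1,0,0],[0,0,-1]]).T.astype(float) # rows
    B=np.stack([[0,1,0],np.cross([0,0,-1],[0,1,0]),[0,0,-1]],1).astype(float)
    return R.from_rotvec(p[3:]).as_matrix()@B, np.array(p[:3])
def res(p):
    C,t=pose(p); out=[]
    for (x,sy),z,px in pts:
        best=None
        for s in ([-sy] if True else []):
            X=Rt@(C@np.array([x,s*.016,z])+t)+P
            out.append(proj(m,X)-px)
    return np.concatenate(out)
f=least_squares(res,[0,-.08,.03,.5,0,0]); 
if abs(f.fun).max()>3:
    pts=[((a[0],-a[1]),z,p) for a,z,p in pts]; f=least_squares(res,[0,-.08,.03,.5,0,0])
print(f.x,np.degrees(f.x[3:]),f.fun.round(1)); C,t=pose(f.x); print('z axis tool',C[:,2],'tilt',np.degrees(np.arctan2(C[1,2],-C[2,2])),'origin',t,'gripmid tool',C@[.095,0,.046]+t)
E
python3 fitc.py
```

```text
[ 0.0008 -0.0595  0.082  -0.5089  0.0027 -0.0002] [-29.1587   0.1545  -0.0129] [-0.2  0.3  0.3  0.2  0.3 -0.2 -0.4 -0.1  0.1 -0.1 -0.2 -0.1]
z axis tool [-0.0026 -0.4872 -0.8733] tilt -29.15871163522205 origin [ 0.0008 -0.0595  0.082 ] gripmid tool [ 0.0007  0.001  -0.0044]
```

```bash
python3 -c "
import cv2
a=cv2.imread('pics/w6.png')[75:185,275:370]
cv2.imwrite('pics/w6d.png',cv2.resize(a,None,fx=5,fy=5,interpolation=cv2.INTER_CUBIC))
g=cv2.cvtColor(a,cv2.COLOR_BGR2GRAY)
for r in (20,40,60,66,90): print(r+75,g[r].tolist())
for c in (20,45,75): print('col',c+275,g[:,c].tolist())
"
```

```text
95 [217, 218, 217, 217, 218, 217, 217, 217, 217, 217, 216, 216, 216, 210, 178, 128, 98, 96, 97, 97, 96, 96, 96, 97, 96, 97, 96, 96, 96, 96, 96, 96, 95, 96, 97, 97, 97, 98, 99, 98, 97, 98, 98, 97, 99, 98, 99, 99, 98, 99, 99, 100, 99, 99, 98, 99, 100, 100, 98, 99, 98, 99, 101, 99, 101, 99, 97, 98, 96, 96, 95, 95, 96, 96, 95, 96, 97, 97, 98, 104, 134, 180, 206, 212, 212, 212, 211, 211, 212, 210, 211, 211, 211, 209, 203]
115 [214, 214, 214, 214, 215, 215, 215, 215, 216, 215, 215, 215, 215, 199, 152, 109, 98, 97, 98, 97, 99, 100, 100, 100, 99, 98, 94, 89, 83, 73, 64, 64, 66, 68, 67, 70, 69, 68, 70, 69, 68, 67, 69, 68, 68, 68, 68, 66, 65, 65, 64, 60, 54, 51, 51, 50, 49, 48, 49, 50, 52, 50, 51, 51, 49, 49, 56, 73, 87, 97, 99, 100, 98, 98, 98, 98, 98, 99, 99, 101, 114, 157, 201, 215, 214, 214, 214, 214, 214, 213, 213, 213, 213, 211, 212]
135 [200, 199, 200, 200, 200, 199, 200, 199, 199, 199, 200, 198, 193, 167, 124, 99, 98, 99, 98, 97, 98, 99, 98, 99, 100, 98, 98, 97, 96, 97, 97, 99, 99, 97, 99, 97, 97, 97, 96, 95, 95, 96, 96, 96, 95, 97, 97, 99, 99, 99, 99, 99, 98, 99, 98, 99, 98, 98, 97, 9
[... 1718 characters left out ...]
, 49, 54, 72, 88, 95, 97, 97, 98, 98, 99, 99, 98, 97, 98, 93, 79, 72, 68, 70, 68, 69, 70, 70, 70, 69, 69, 70, 70, 70, 71, 69, 71, 70, 69, 69, 70, 70, 69, 70, 66, 60, 60, 65, 68, 71, 71, 71, 71, 71, 71, 72, 71, 70, 71, 71]
col 350 [219, 216, 213, 210, 210, 213, 215, 218, 216, 191, 141, 103, 98, 96, 96, 96, 96, 96, 95, 96, 96, 96, 97, 98, 98, 98, 99, 99, 101, 99, 99, 98, 98, 100, 98, 100, 100, 99, 99, 98, 98, 99, 99, 98, 99, 100, 99, 98, 98, 99, 99, 99, 99, 98, 100, 99, 99, 99, 100, 99, 98, 97, 99, 97, 98, 99, 100, 100, 99, 93, 82, 72, 70, 71, 70, 71, 71, 71, 71, 71, 72, 71, 71, 71, 72, 72, 72, 71, 72, 72, 71, 71, 72, 72, 73, 72, 71, 65, 66, 66, 79, 126, 183, 205, 208, 207, 205, 203, 203, 200]
```

View pics/w6d.png

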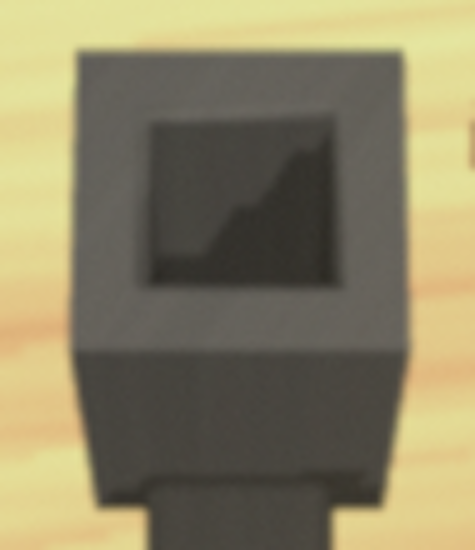

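```bash
sed -i 's/(291.6,87)/(289.6,84.6)/;s/(354.4,87)/(355.2,84.6)/;s/(355.6,145.4)/(356.5,144.8)/;s/(290.6,145.4)/(288.3,144.8)/;s/(295.4,175.4)/(294.2,176.2)/;s/(351,175.4)/(351.2,176.2)/' fitc.py; python3 fitc.py
```

```text
[ 0.0005 -0.0599  0.0742 -0.5136  0.0041  0.0004] [-29.425    0.2357   0.0209] [ 0.   0.1  0.1  0.   0.  -0.1 -0.1  0.  -0.1 -0.   0.1 -0.1]
z axis tool [-0.0038 -0.4913 -0.871 ] tilt -29.4251733166751 origin [ 0.0005 -0.0599  0.0742] gripmid tool [ 0.0002  0.0002 -0.0125]
```

```bash
cat >> h.py <<'E'
PSI=np.radians(18.0)
def axes(yaw=PSI):
    ax=np.array([-.5*np.cos(yaw),-.5*np.sin(yaw),.75**.5]); y=np.array([-np.sin(yaw),np.cos(yaw),0]); return np.cross(y,ax),y,ax
SEAT=np.array([.6015,.018,.172]); OFF=np.array([.0599,-.0005,.073])
def tcp(h,dv=(0,0,0)):
    "TCP for crank origin h above seat at phi=0"
    vx=np.array([np.cos(PSI),np.sin(PSI),0]);vy=np.array([-np.sin(PSI),np.cos(PSI),0]);return SEAT+h*axes()[2]+OFF[0]*vx+OFF[1]*vy+np.array([0,0,OFF[2]])
E
python3 -c "
from h import *
print(tcp(.08),shift(tcp(.08)+[0,0,.015]),yaw())"
```

```text
[0.6206 0.0237 0.3143] [36.7901  0.9998 -2.4653] 84.64122906877165
```

Emit:
drive_tool:
  targets:
    - [255, 3, 0, -2.4, -2]
    - [255, 7, 0.2, -2.4, -6]
    - [255, 11, 0.4, -2.4, -10]
    - [255, 15, 0.6, -2.4, -14]
    - [255, 19, 0.8, -2.4, -18]

```text
time: 8.55
eef_pos: [0.6, -0.1509, 0.3194]
tool_rot: [-1.957, -2.45, 0.004]
wrist_force: [-0.6, -0.2, -4.4]
opening: 0.0221
```

```bash
python3 -c "
from h import *
print(shift(tcp(.08)+[0,0,.015]),yaw(),monitor.get_obs()['eef_pos'])"
```

```text
[16.5676  5.8633 -0.9683] 102.78412236092893 [ 0.6    -0.1509  0.3194]
```

Emit:
drive_tool:
  targets:
    - [255, 4, 1.5, -0.6, -3]
    - [255, 8, 3, -0.6, -5.2]
    - [255, 12, 4.5, -0.6, -5.2]
    - [255, 15, 5.6, -0.6, -5.2]
    - [255, 15, 5.6, -0.6, -5.2]

```text
time: 9.05
eef_pos: [0.6221, 0.0103, 0.3256]
tool_rot: [-1.84, -2.539, 0.003]
wrist_force: [0.5, -0.6, -3.7]
opening: 0.0215
```

Emit:
drive_tool:
  targets:
    - [255, 0, 0, 0, 0]
    - [255, 0, 0, 0, 0]
    - [255, 0, 0, 0, 0]
    - [255, 0, 0, 0, 0]
    - [255, 0, 0, 0, 0]

```text
time: 9.55
eef_pos: [0.6236, 0.0051, 0.3287]
tool_rot: [1.851, 2.538, -0.0]
wrist_force: [0.3, -1.0, -4.4]
opening: 0.0217
```

```bash
python3 -c "
from h import *
o=monitor.get_obs();print(o['time'],o['eef_pos'],yaw(o),o['wrist_force'])
print(shift(tcp(.08)+[0,0,.015],o))
m,im=snap('side','s3');cv2.imwrite('pics/s3c.png',cv2.resize(im[140:320,240:420],(600,600),interpolation=cv2.INTER_CUBIC))
m,im=snap('wrist','w7');cv2.imwrite('pics/w7b.png',cv2.convertScaleAbs(im,alpha=1.3,beta=10))"
```

```text
9.55 [0.6236 0.0051 0.3287] 107.78589962574239 [ 0.2953 -0.9907 -4.435 ]
[ 1.8577  0.2805 -0.0623]
```

View pics/s3c.png

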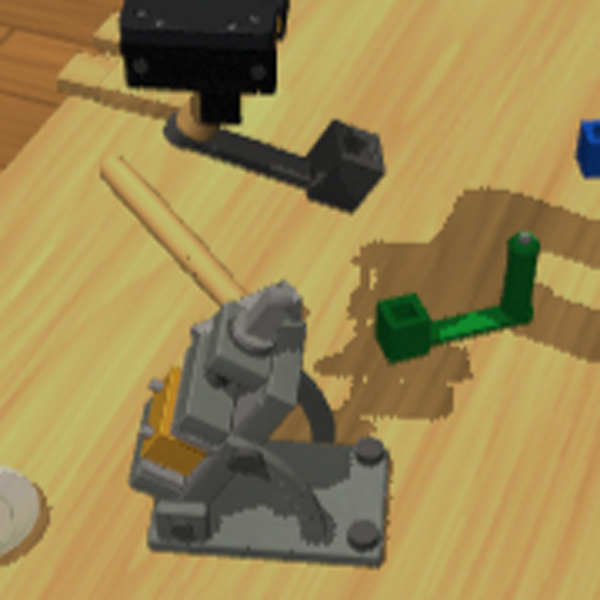

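View pics/w7b.png

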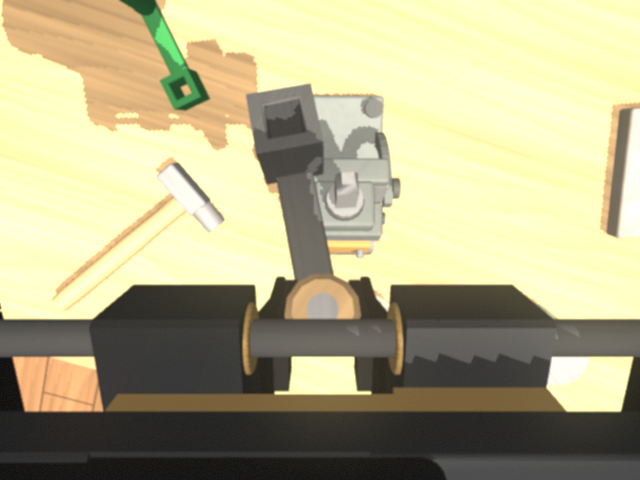

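Emit:
drive_tool:
  targets:
    - [255, 0.4, 0, 0, 0]
    - [255, 0.8, 0, 0, 0]
    - [255, 1.2, 0.1, 0, 0]
    - [255, 1.6, 0.2, 0, 0]
    - [255, 1.9, 0.3, 0, 0]

```text
time: 10.15
eef_pos: [0.6206, 0.0258, 0.3287]
tool_rot: [1.849, 2.54, 0.0]
wrist_force: [0.3, 0.0, -3.5]
opening: 0.0217
```

```bash
python3 -c "
from h import *
o=monitor.get_obs();print(o['time'],o['eef_pos'],yaw(o),o['wrist_force'])
print(shift(tcp(.08)+[0,0,.015],o))
m,im=snap('wrist','w8');cv2.imwrite('pics/w8b.png',cv2.convertScaleAbs(im,alpha=1.3,beta=10))"
```

```text
10.15 [0.6206 0.0258 0.3287] 107.89622384929245 [ 0.29    0.0054 -3.4974]
[-0.2024 -0.0705 -0.0535]
```

View pics/w8b.png

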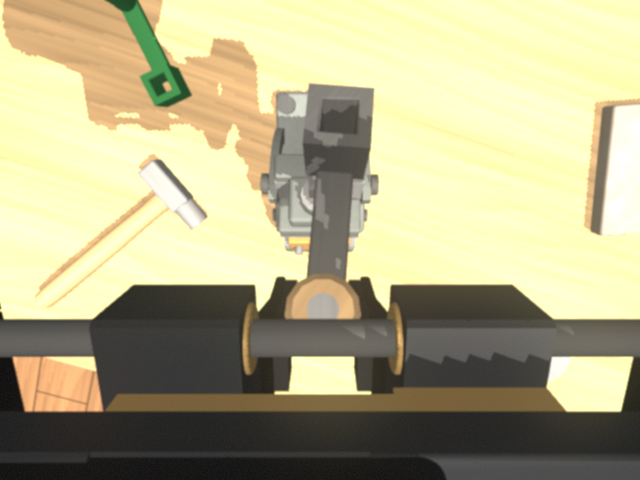

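Emit:
drive_tool:
  targets:
    - [255, -0.2, 0, 0, 0]
    - [255, -0.2, 0, 0, 0]
    - [255, -0.2, 0, 0, 0]
    - [255, -0.2, 0, 0, 0]
    - [255, -0.2, 0, 0, 0]

```text
time: 10.7
eef_pos: [0.6213, 0.0231, 0.3287]
tool_rot: [-1.85, -2.539, -0.0]
wrist_force: [0.3, -0.0, -3.1]
opening: 0.0219
```

```bash
python3 -c "
from h import *
o=monitor.get_obs();print(o['time'],o['eef_pos'],yaw(o),o['wrist_force'])
print(shift(tcp(.08)+[0,0,.015],o))
m,im=snap('wrist','w9');cv2.imwrite('pics/w9c.png',cv2.resize(im[75:275,245:400],None,fx=3,fy=3,interpolation=cv2.INTER_CUBIC))
m,im=snap('top','t9');cv2.imwrite('pics/t9c.png',cv2.resize(im[180:280,260:360],None,fx=6,fy=6,interpolation=cv2.INTER_CUBIC))"
```

```text
10.7 [0.6213 0.0231 0.3287] 107.85231035957514 [ 0.3195 -0.0067 -3.056 ]
[ 0.0766 -0.0489 -0.0613]
```

View pics/w9c.png

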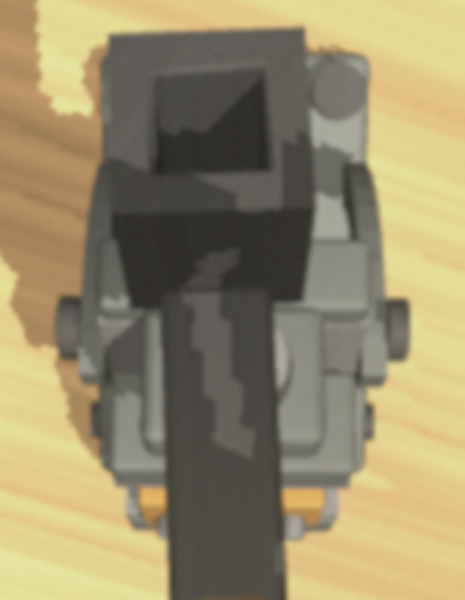

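View pics/t9c.png

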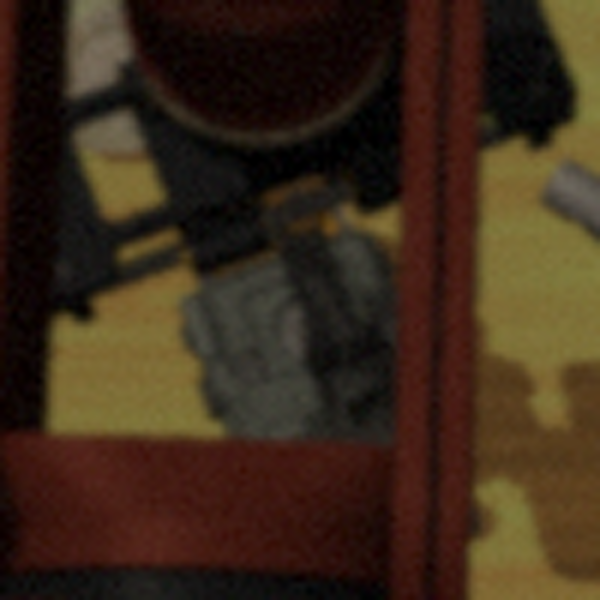

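Emit:
drive_tool:
  targets:
    - [255, 0, 0, 1, 0]
    - [255, 0, 0.4, 1.9, 0]
    - [255, 0, 0.85, 2.8, 0]
    - [255, 0, 1.3, 3.7, 0]
    - [255, 0, 1.7, 4.45, 0]

```text
time: 11.3
eef_pos: [0.6376, 0.0287, 0.2826]
tool_rot: [-1.849, -2.539, 0.001]
wrist_force: [0.7, 0.0, -3.6]
opening: 0.0215
```

Emit:
drive_tool:
  targets:
    - [255, 0, 0, 0, 0]
    - [255, 0, 0, 0, 0]
    - [255, 0, 0, 0, 0]
    - [255, 0, 0, 0, 0]
    - [255, 0, 0, 0, 0]

```text
time: 11.8
eef_pos: [0.6376, 0.0284, 0.2848]
tool_rot: [1.849, 2.539, 0.001]
wrist_force: [-0.7, 0.1, -4.6]
opening: 0.0221
```

```bash
python3 -c "
from h import *
o=monitor.get_obs();print(o['time'],o['eef_pos'],yaw(o),o['wrist_force'])
print(shift(tcp(.045),o))
m,im=snap('wrist','w10');cv2.imwrite('pics/w10c.png',cv2.resize(im[75:275,245:400],None,fx=3,fy=3,interpolation=cv2.INTER_CUBIC))
m,im=snap('side','s10');cv2.imwrite('pics/s10c.png',cv2.convertScaleAbs(cv2.resize(im[180:280,270:370],None,fx=6,fy=6,interpolation=cv2.INTER_CUBIC),alpha=1.3))"
```

```text
11.8 [0.6376 0.0284 0.2848] 107.86315519785853 [-0.6916  0.0782 -4.5991]
[ 0.077  -0.013   0.0812]
```

View pics/w10c.png

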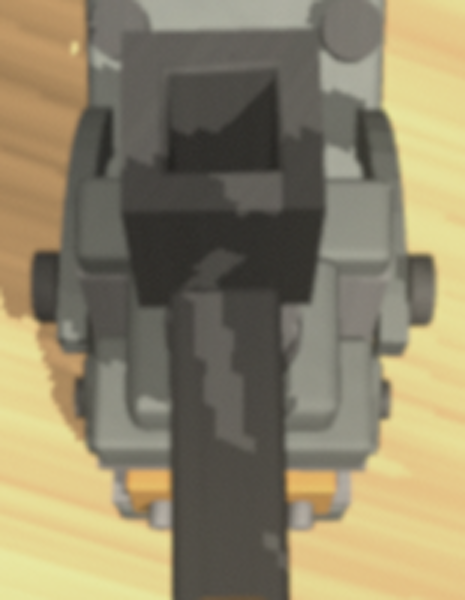

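View pics/s10c.png

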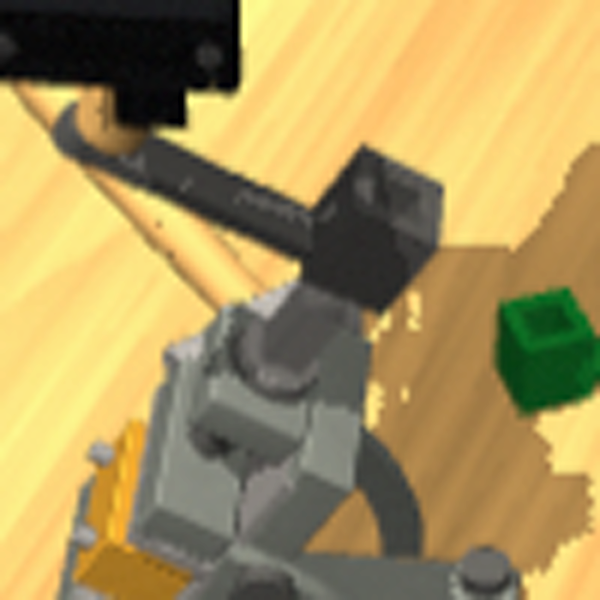

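```bash
cat > ov.py <<'E'
from h import *
import sys
img,cam,tcpp,out,x0,y0,f=sys.argv[1],sys.argv[2],np.array(eval(sys.argv[3])),sys.argv[4],*map(float,sys.argv[5:8])
m=np.load(f'pics/{cam}.npy',allow_pickle=True).item(); im=cv2.imread(f'pics/{img}.png')
X,Y,Z=axes(); q=lambda P: tuple(int(v) for v in (proj(m,P)-[x0,y0])*f)
def sq(c,h,X,Y,col):
    p=[q(c+h*(a*X+b*Y)) for a,b in [(-1,-1),(-1,1),(1,1),(1,-1)]]
    for i in range(4): cv2.line(im,p[i],p[(i+1)%4],col,1)
    return p
sq(SEAT+.04*Z,.0045,X,Y,(255,0,0));sq(SEAT+.03*Z,.008,X,Y,(255,0,0));sq(SEAT,.008,X,Y,(255,0,0))
for t in np.linspace(0,6.28,60): cv2.circle(im,q(SEAT+.015*(np.cos(t)*X+np.sin(t)*Y)),1,(255,0,0),-1)
vx=np.array([np.cos(PSI),np.sin(PSI),0]);vy=np.array([-np.sin(PSI),np.cos(PSI),0])
O=tcpp-OFF[0]*vx-OFF[1]*vy-np.array([0,0,OFF[2]])
sq(O,.016,X,Y,(0,0,255));sq(O+.038*Z,.016,X,Y,(0,0,255)); sq(O+.038*Z,.0088,X,Y,(0,0,255))
cv2.imwrite(f'pics/{out}.png',im)
E
python3 ov.py s10c s10 "[.6376,.0284,.2848]" s10o 270 180 6; python3 ov.py w10c w10 "[.6376,.0284,.2848]" w10o 245 75 3
```

```text
(no output)
```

View pics/s10o.png

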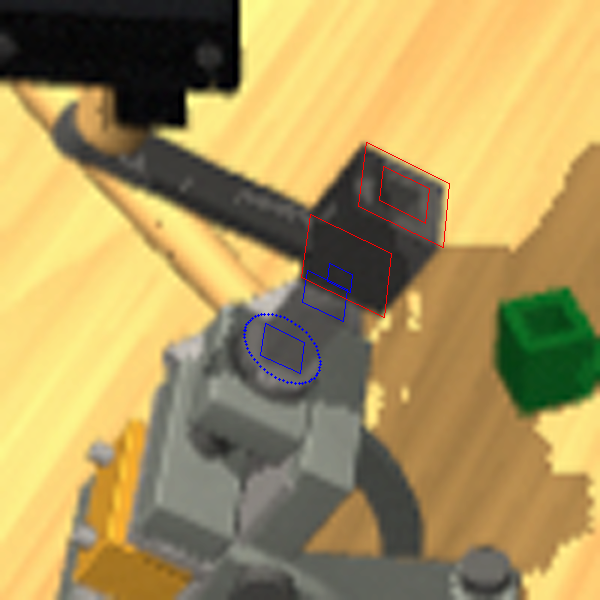

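View pics/w10o.png

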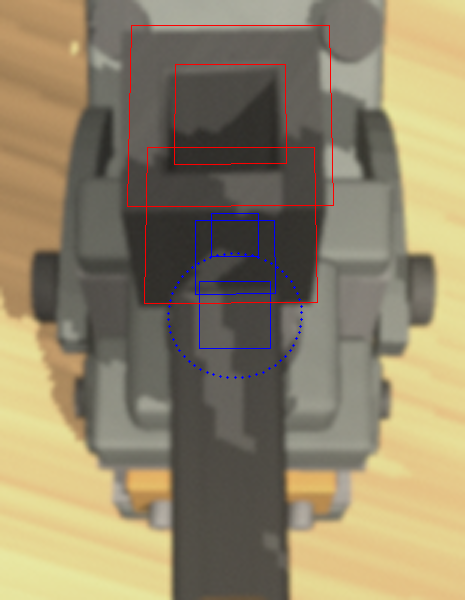

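Emit:
drive_tool:
  targets:
    - [255, 0.1, 0.1, 0.2, 0]
    - [255, 0.1, 0.2, 0.4, 0]
    - [255, 0.1, 0.35, 0.65, 0]
    - [255, 0.1, 0.5, 0.9, 0]
    - [255, 0.1, 0.6, 1.1, 0]

```text
time: 12.4
eef_pos: [0.6429, 0.0313, 0.2726]
tool_rot: [-1.849, -2.539, 0.0]
wrist_force: [0.0, 0.2, -3.8]
opening: 0.0217
```

Emit:
drive_tool:
  targets:
    - [255, 0, 0, 0, 0]
    - [255, 0, 0.1, 0.17, 0]
    - [255, 0, 0.2, 0.35, 0]
    - [255, 0, 0.3, 0.52, 0]
    - [255, 0, 0.4, 0.7, 0]

```text
time: 12.9
eef_pos: [0.6467, 0.0325, 0.266]
tool_rot: [-1.85, -2.539, 0.0]
wrist_force: [0.2, -0.6, -4.1]
opening: 0.0219
```

```bash
python3 -c "
from h import *
o=monitor.get_obs();print(o['time'],o['eef_pos'],yaw(o),o['wrist_force'],o['moment'])
print(shift(tcp(.025),o))
m,im=snap('wrist','w11');cv2.imwrite('pics/w11c.png',cv2.resize(im[75:275,245:400],None,fx=3,fy=3,interpolation=cv2.INTER_CUBIC))
m,im=snap('side','s11');cv2.imwrite('pics/s11c.png',cv2.convertScaleAbs(cv2.resize(im[180:280,270:370],None,fx=6,fy=6,interpolation=cv2.INTER_CUBIC),alpha=1.3))"
```

```text
12.9 [0.6467 0.0325 0.266 ] 107.86416136607404 [ 0.1828 -0.6206 -4.073 ] [0.1375 0.0164 0.0614]
[-0.0303 -0.0075 -0.0632]
```

View pics/w11c.png

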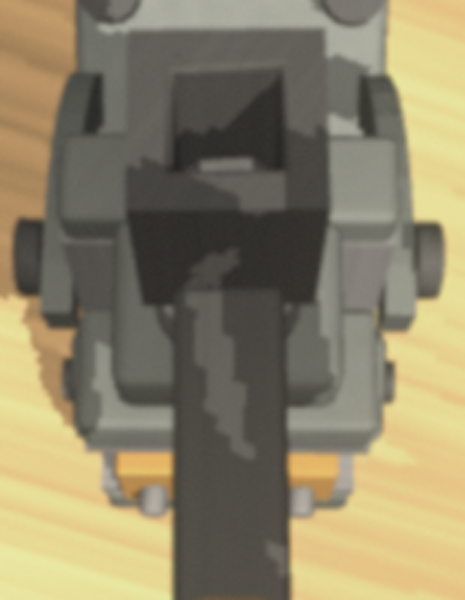

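View pics/s11c.png

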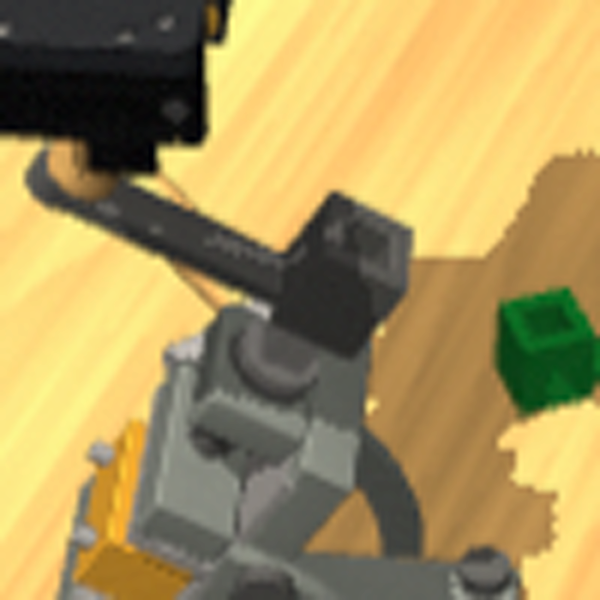

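Tip shows inside the hole at crop (228,163), with no contact force. Continue down.

Emit:
drive_tool:
  targets:
    - [255, 0, 0.15, 0.26, 0]
    - [255, 0, 0.3, 0.52, 0]
    - [255, 0, 0.45, 0.78, 0]
    - [255, 0, 0.6, 1.04, 0]
    - [255, 0, 0.75, 1.3, 0]

```text
time: 13.5
eef_pos: [0.6539, 0.0348, 0.2528]
tool_rot: [-1.849, -2.539, 0.0]
wrist_force: [-1.0, -0.7, -3.4]
opening: 0.0216
```

Emit:
drive_tool:
  targets:
    - [255, 0, 0.1, 0.17, 0]
    - [255, 0, 0.2, 0.35, 0]
    - [255, 0, 0.3, 0.52, 0]
    - [255, 0, 0.4, 0.69, 0]
    - [255, 0, 0.4, 0.69, 0]

```text
time: 14.0
eef_pos: [0.6576, 0.036, 0.2459]
tool_rot: [-1.849, -2.539, 0.0]
wrist_force: [0.2, 0.2, -4.5]
opening: 0.022
```

```bash
python3 -c "
from h import *
o=monitor.get_obs();print(o['time'],o['eef_pos'],yaw(o),o['wrist_force'],o['moment'])
print(shift(tcp(.0),o))
m,im=snap('wrist','w12');cv2.imwrite('pics/w12c.png',cv2.resize(im[75:275,245:400],None,fx=3,fy=3,interpolation=cv2.INTER_CUBIC))
m,im=snap('side','s12');cv2.imwrite('pics/s12c.png',cv2.convertScaleAbs(cv2.resize(im[180:280,270:370],None,fx=6,fy=6,interpolation=cv2.INTER_CUBIC),alpha=1.3))"
```

```text
14.0 [0.6576 0.036  0.2459] 107.86567894762874 [ 0.1535  0.1532 -4.4949] [ 0.0368 -0.0264  0.0158]
[-0.0319  0.0949  0.0874]
```

View pics/w12c.png

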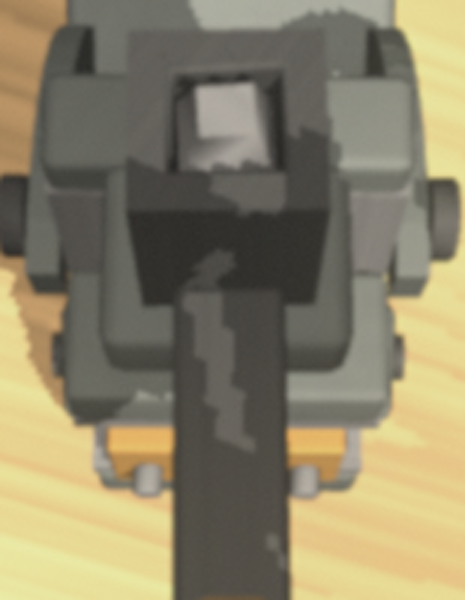

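View pics/s12c.png

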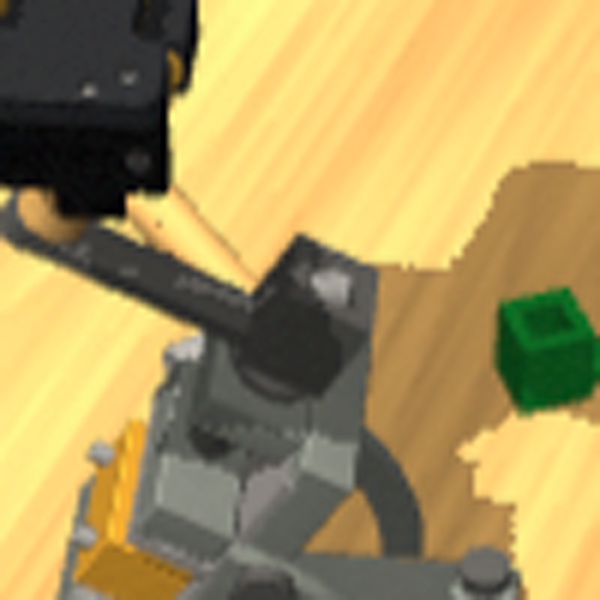

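Emit:
drive_tool:
  targets:
    - [255, 0, 0.05, 0.08, 0]
    - [255, 0, 0.1, 0.17, 0]
    - [255, 0, 0.1, 0.17, 0]
    - [255, 0, 0.1, 0.17, 0]
    - [255, 0, 0.1, 0.17, 0]

```text
time: 14.6
eef_pos: [0.6585, 0.0362, 0.2447]
tool_rot: [-1.85, -2.539, 0.0]
wrist_force: [-1.8, -0.4, -3.5]
opening: 0.0213
```

Emit:
drive_tool:
  targets:
    - [255, 0, 0.05, 0.08, 0]
    - [255, 0, 0.1, 0.17, 0]
    - [255, 0, 0.1, 0.17, 0]
    - [255, 0, 0.1, 0.17, 0]
    - [255, 0, 0.1, 0.17, 0]

```text
time: 15.1
eef_pos: [0.6594, 0.0365, 0.2437]
tool_rot: [1.849, 2.539, -0.0]
wrist_force: [-4.3, -1.6, 2.0]
opening: 0.0221
```

Emit:
drive_tool:
  targets:
    - [255, 0, 0.05, 0.08, 0]
    - [255, 0, 0.1, 0.17, 0]
    - [255, 0, 0.1, 0.17, 0]
    - [255, 0, 0.1, 0.17, 0]
    - [255, 0, 0.1, 0.17, 0]

```text
time: 15.6
eef_pos: [0.6602, 0.0366, 0.2431]
tool_rot: [1.849, 2.539, -0.001]
wrist_force: [-7.6, -1.3, 6.6]
opening: 0.0218
```

```bash
python3 -c "
from h import *
o=monitor.get_obs();print(o['time'],o['eef_pos'],yaw(o),o['wrist_force'],o['moment'])
m,im=snap('wrist','w13');cv2.imwrite('pics/w13c.png',cv2.resize(im[75:275,245:400],None,fx=3,fy=3,interpolation=cv2.INTER_CUBIC))
m,im=snap('side','s13');cv2.imwrite('pics/s13c.png',cv2.convertScaleAbs(cv2.resize(im[180:280,270:370],None,fx=6,fy=6,interpolation=cv2.INTER_CUBIC),alpha=1.3))"
```

```text
15.6 [0.6602 0.0366 0.2431] 107.8629950867978 [-7.6169 -1.2558  6.6443] [-0.277   1.5743 -0.029 ]
```

View pics/w13c.png

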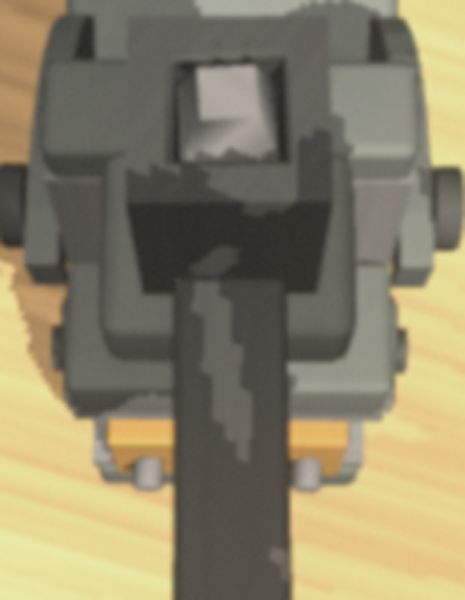

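View pics/s13c.png

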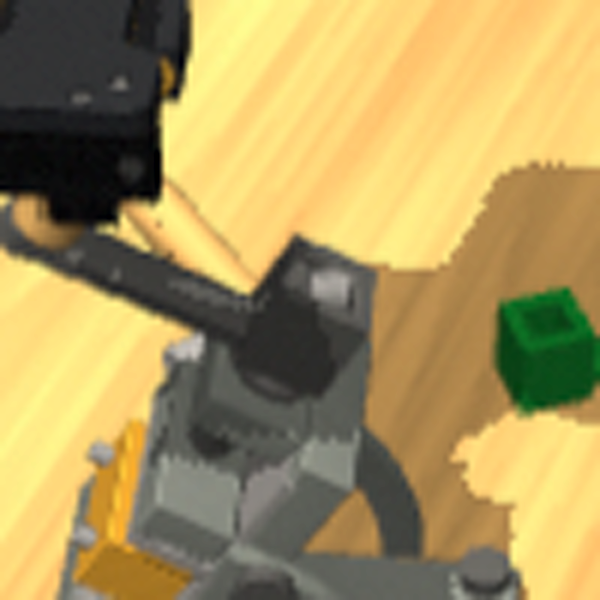

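```bash
python3 -c "
import numpy as np
P=lambda a:np.array([-9.5*np.sin(a),8.227*np.cos(a),-4.75*np.cos(a)])
for k in range(8):
  a0=np.radians(45*k)
  print(45*k,[[255]+np.round(P(a0+np.radians(9*i))-P(a0),2).tolist()+[0] for i in range(1,6)])
"
```

```text
0 [[255, -1.49, -0.1, 0.06, 0], [255, -2.94, -0.4, 0.23, 0], [255, -4.31, -0.9, 0.52, 0], [255, -5.58, -1.57, 0.91, 0], [255, -6.72, -2.41, 1.39, 0]]
45 [[255, -0.97, -0.98, 0.57, 0], [255, -1.75, -2.08, 1.2, 0], [255, -2.32, -3.28, 1.89, 0], [255, -2.67, -4.53, 2.62, 0], [255, -2.78, -5.82, 3.36, 0]]
90 [[255, 0.12, -1.29, 0.74, 0], [255, 0.46, -2.54, 1.47, 0], [255, 1.04, -3.73, 2.16, 0], [255, 1.81, -4.84, 2.79, 0], [255, 2.78, -5.82, 3.36, 0]]
135 [[255, 1.13, -0.84, 0.48, 0], [255, 2.4, -1.51, 0.87, 0], [255, 3.78, -2.01, 1.16, 0], [255, 5.23, -2.31, 1.33, 0], [255, 6.72, -2.41, 1.39, 0]]
180 [[255, 1.49, 0.1, -0.06, 0], [255, 2.94, 0.4, -0.23, 0], [255, 4.31, 0.9, -0.52, 0], [255, 5.58, 1.57, -0.91, 0], [255, 6.72, 2.41, -1.39, 0]]
225 [[255, 0.97, 0.98, -0.57, 0], [255, 1.75, 2.08, -1.2, 0], [255, 2.32, 3.28, -1.89, 0], [255, 2.67, 4.53, -2.62, 0], [255, 2.78, 5.82, -3.36, 0]]
270 [[255, -0.12, 1.29, -0.74, 0], [255, -0.46, 2.54, -1.47, 0], [255, -1.04, 3.73, -2.16, 0], [255, -1.81, 4.84, -2.79, 0], [255, -2.78, 5.82, -3.36, 0]]
315 [[255, -1.13, 0.84, -0.48, 0], [255, -2.4, 1.51, -0.87, 0], [255, -3.78, 2.01, -1.16, 0], [255, -5.23, 2.31, -1.33, 0], [255, -6.72, 2.41, -1.39, 0]]
```

Emit:
drive_tool:
  targets:
    - [255, 0, -0.06, -0.1, 0]
    - [255, 0, -0.06, -0.1, 0]
    - [255, 0, -0.06, -0.1, 0]
    - [255, 0, -0.06, -0.1, 0]
    - [255, 0, -0.06, -0.1, 0]
  force: 40

```text
time: 16.2
eef_pos: [0.66, 0.0366, 0.2431]
tool_rot: [1.849, 2.539, 0.0]
wrist_force: [-5.5, -1.0, 3.9]
opening: 0.0222
```

Emit:
drive_tool:
  targets:
    - [255, -1.49, -0.1, 0.06, 0]
    - [255, -2.94, -0.4, 0.23, 0]
    - [255, -4.31, -0.9, 0.52, 0]
    - [255, -5.58, -1.57, 0.91, 0]
    - [255, -6.72, -2.41, 1.39, 0]

```text
time: 16.7
eef_pos: [0.658, -0.036, 0.229]
tool_rot: [1.849, 2.538, 0.002]
wrist_force: [-4.8, 0.8, 5.3]
opening: 0.0221
```

```bash
python3 -c "
from h import *
o=monitor.get_obs();print(o['time'],o['eef_pos'],yaw(o),o['wrist_force'],o['moment'])
m,im=snap('wrist','w14');cv2.imwrite('pics/w14b.png',im)"
```

```text
16.7 [ 0.658 -0.036  0.229] 107.84921915872168 [-4.7672  0.8428  5.3093] [0.6136 1.2921 0.3038]
```

View pics/w14b.png

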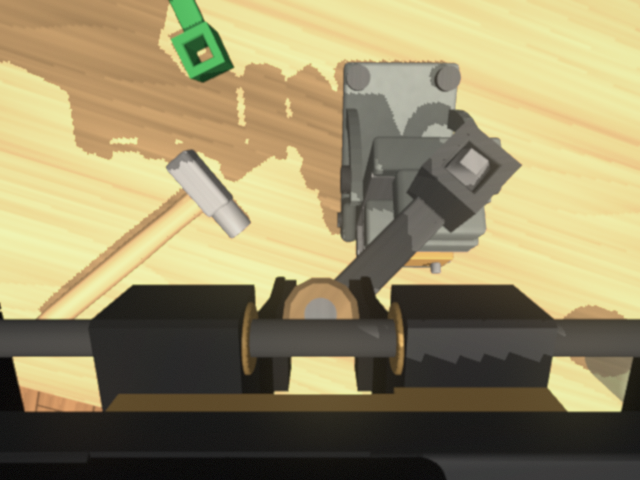

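Crank and screw turn together; the tip shows in the hole at (473,163). Keep winding.

Emit:
drive_tool:
  targets:
    - [255, -0.97, -0.98, 0.57, 0]
    - [255, -1.75, -2.08, 1.2, 0]
    - [255, -2.32, -3.28, 1.89, 0]
    - [255, -2.67, -4.53, 2.62, 0]
    - [255, -2.78, -5.82, 3.36, 0]

```text
time: 17.25
eef_pos: [0.6111, -0.0807, 0.1962]
tool_rot: [1.849, 2.536, 0.002]
wrist_force: [-5.8, -0.4, 9.5]
opening: 0.022
```

Emit:
drive_tool:
  targets:
    - [255, 0.12, -1.29, 0.74, 0]
    - [255, 0.46, -2.54, 1.47, 0]
    - [255, 1.04, -3.73, 2.16, 0]
    - [255, 1.81, -4.84, 2.79, 0]
    - [255, 2.78, -5.82, 3.36, 0]

```text
time: 17.75
eef_pos: [0.547, -0.0732, 0.162]
tool_rot: [1.849, 2.534, -0.002]
wrist_force: [-4.6, -5.1, 7.0]
opening: 0.0223
```

Emit:
drive_tool:
  targets:
    - [255, 1.13, -0.84, 0.48, 0]
    - [255, 2.4, -1.51, 0.87, 0]
    - [255, 3.78, -2.01, 1.16, 0]
    - [255, 5.23, -2.31, 1.33, 0]
    - [255, 6.72, -2.41, 1.39, 0]

```text
time: 18.25
eef_pos: [0.502, -0.0154, 0.1467]
tool_rot: [1.851, 2.538, -0.004]
wrist_force: [-6.2, -4.5, 5.2]
opening: 0.0221
```

```bash
python3 -c "
from h import *
o=monitor.get_obs();print(o['time'],o['eef_pos'],yaw(o),o['wrist_force'],o['moment'])
m,im=snap('side','s15');cv2.imwrite('pics/s15c.png',cv2.resize(im[150:330,240:420],(600,600),interpolation=cv2.INTER_CUBIC))
m,im=snap('wrist','w15')"
```

```text
18.25 [ 0.502  -0.0154  0.1467] 107.77423722604205 [-6.2337 -4.4592  5.246 ] [-0.5119  0.6445 -0.0877]
```

View pics/s15c.png

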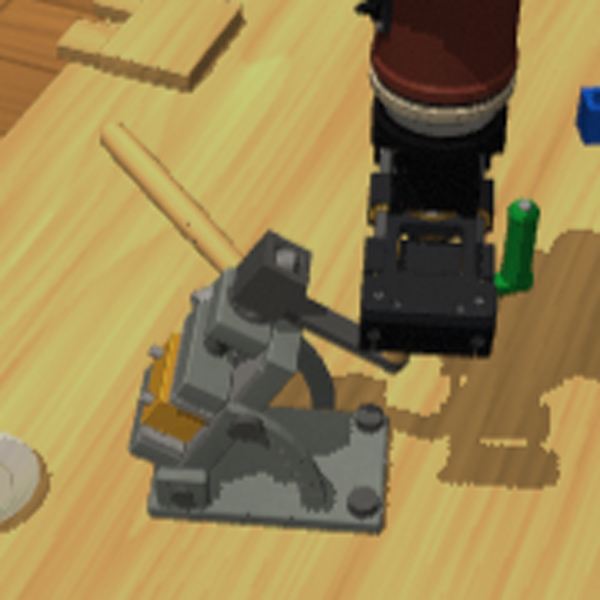

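View pics/w15.png

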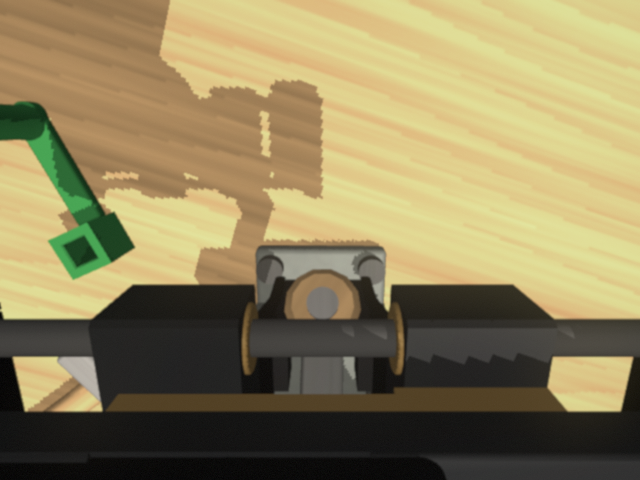

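Half a turn done and still home. Continue.

Emit:
drive_tool:
  targets:
    - [255, 1.49, 0.1, -0.06, 0]
    - [255, 2.94, 0.4, -0.23, 0]
    - [255, 4.31, 0.9, -0.52, 0]
    - [255, 5.58, 1.57, -0.91, 0]
    - [255, 6.72, 2.41, -1.39, 0]

```text
time: 18.85
eef_pos: [0.5046, 0.0569, 0.1609]
tool_rot: [-1.851, -2.538, 0.003]
wrist_force: [-6.3, -2.6, 6.4]
opening: 0.0224
```

Emit:
drive_tool:
  targets:
    - [255, 0.97, 0.98, -0.57, 0]
    - [255, 1.75, 2.08, -1.2, 0]
    - [255, 2.32, 3.28, -1.89, 0]
    - [255, 2.67, 4.53, -2.62, 0]
    - [255, 2.78, 5.82, -3.36, 0]

```text
time: 19.35
eef_pos: [0.5526, 0.1014, 0.1954]
tool_rot: [1.85, 2.538, -0.001]
wrist_force: [-6.3, -1.9, 7.2]
opening: 0.022
```

Emit:
drive_tool:
  targets:
    - [255, -0.12, 1.29, -0.74, 0]
    - [255, -0.46, 2.54, -1.47, 0]
    - [255, -1.04, 3.73, -2.16, 0]
    - [255, -1.81, 4.84, -2.79, 0]
    - [255, -2.78, 5.82, -3.36, 0]

```text
time: 19.85
eef_pos: [0.6169, 0.092, 0.2291]
tool_rot: [1.85, 2.538, -0.001]
wrist_force: [-5.2, -2.6, 4.7]
opening: 0.0223
```

Emit:
drive_tool:
  targets:
    - [255, -1.13, 0.84, -0.48, 0]
    - [255, -2.4, 1.51, -0.87, 0]
    - [255, -3.78, 2.01, -1.16, 0]
    - [255, -5.23, 2.31, -1.33, 0]
    - [255, -6.72, 2.41, -1.39, 0]

```text
time: 20.35
eef_pos: [0.6603, 0.0354, 0.2427]
tool_rot: [1.85, 2.538, 0.0]
wrist_force: [-6.0, -0.3, 4.0]
opening: 0.0223
```

```bash
python3 -c "
from h import *
o=monitor.get_obs();print(o['time'],o['eef_pos'],yaw(o),o['wrist_force'],o['moment'])
m,im=snap('side','s16');cv2.imwrite('pics/s16c.png',cv2.resize(im[180:310,260:390],(600,600),interpolation=cv2.INTER_CUBIC))"
```

```text
20.35 [0.6603 0.0354 0.2427] 107.83643489163173 [-5.9618 -0.2689  4.0213] [-0.0334  1.4534 -0.0364]
```

View pics/s16c.png

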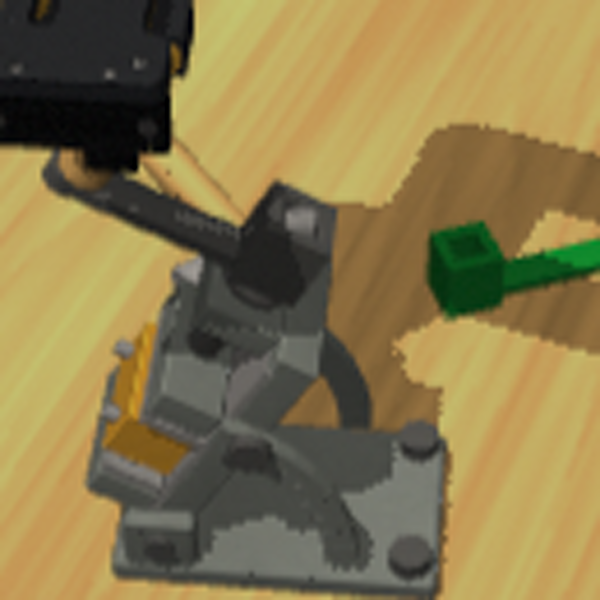

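Emit:
drive_tool:
  targets:
    - [255, -1.49, -0.1, 0.06, 0]
    - [255, -2.94, -0.4, 0.23, 0]
    - [255, -4.31, -0.9, 0.52, 0]
    - [255, -5.58, -1.57, 0.91, 0]
    - [255, -6.72, -2.41, 1.39, 0]

```text
time: 20.9
eef_pos: [0.6579, -0.0359, 0.2291]
tool_rot: [1.849, 2.538, 0.002]
wrist_force: [-6.0, 0.7, 7.1]
opening: 0.0222
```

Emit:
drive_tool:
  targets:
    - [255, -0.97, -0.98, 0.57, 0]
    - [255, -1.75, -2.08, 1.2, 0]
    - [255, -2.32, -3.28, 1.89, 0]
    - [255, -2.67, -4.53, 2.62, 0]
    - [255, -2.78, -5.82, 3.36, 0]

```text
time: 21.4
eef_pos: [0.6111, -0.0806, 0.196]
tool_rot: [1.849, 2.537, 0.002]
wrist_force: [-4.2, -0.3, 9.4]
opening: 0.0222
```

Emit:
drive_tool:
  targets:
    - [255, 0.12, -1.29, 0.74, 0]
    - [255, 0.46, -2.54, 1.47, 0]
    - [255, 1.04, -3.73, 2.16, 0]
    - [255, 1.81, -4.84, 2.79, 0]
    - [255, 2.78, -5.82, 3.36, 0]

```text
time: 21.9
eef_pos: [0.547, -0.0728, 0.1618]
tool_rot: [1.849, 2.535, -0.001]
wrist_force: [-4.0, -3.9, 6.0]
opening: 0.0219
```

Emit:
drive_tool:
  targets:
    - [255, 1.13, -0.84, 0.48, 0]
    - [255, 2.4, -1.51, 0.87, 0]
    - [255, 3.78, -2.01, 1.16, 0]
    - [255, 5.23, -2.31, 1.33, 0]
    - [255, 6.72, -2.41, 1.39, 0]

```text
time: 22.4
eef_pos: [0.5023, -0.0152, 0.1469]
tool_rot: [1.851, 2.537, -0.003]
wrist_force: [-5.2, -3.4, 3.8]
opening: 0.0221
```

```bash
python3 -c "
from h import *
o=monitor.get_obs();print(o['time'],o['eef_pos'],yaw(o),o['wrist_force'],o['moment'])
m,im=snap('side','s17');cv2.imwrite('pics/s17c.png',cv2.resize(im[200:300,270:370],(600,600),interpolation=cv2.INTER_CUBIC))"
```

```text
22.4 [ 0.5023 -0.0152  0.1469] 107.78407954158601 [-5.2198 -3.3846  3.8012] [-0.3882  0.4524 -0.0337]
```

View pics/s17c.png

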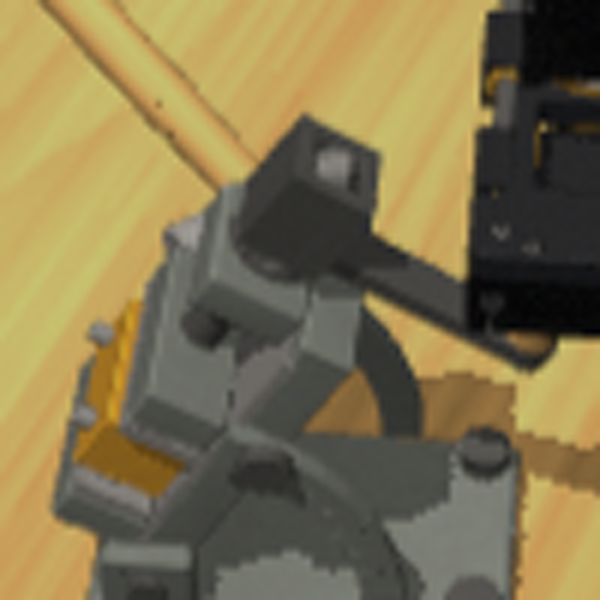

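Emit:
drive_tool:
  targets:
    - [255, 1.49, 0.1, -0.06, 0]
    - [255, 2.94, 0.4, -0.23, 0]
    - [255, 4.31, 0.9, -0.52, 0]
    - [255, 5.58, 1.57, -0.91, 0]
    - [255, 6.72, 2.41, -1.39, 0]

```text
time: 22.95
eef_pos: [0.505, 0.057, 0.161]
tool_rot: [1.851, 2.538, -0.002]
wrist_force: [-5.5, -3.0, 6.7]
opening: 0.0224
```

Emit:
drive_tool:
  targets:
    - [255, 0.97, 0.98, -0.57, 0]
    - [255, 1.75, 2.08, -1.2, 0]
    - [255, 2.32, 3.28, -1.89, 0]
    - [255, 2.67, 4.53, -2.62, 0]
    - [255, 2.78, 5.82, -3.36, 0]

```text
time: 23.45
eef_pos: [0.5527, 0.1013, 0.1955]
tool_rot: [1.85, 2.538, -0.001]
wrist_force: [-6.7, -2.8, 6.7]
opening: 0.0219
```

Emit:
drive_tool:
  targets:
    - [255, -0.03, 0.65, -0.37, 0]
    - [255, -0.12, 1.29, -0.74, 0]
    - [255, -0.27, 1.92, -1.11, 0]
    - [255, -0.46, 2.54, -1.47, 0]
    - [255, -0.46, 2.54, -1.47, 0]

```text
time: 23.95
eef_pos: [0.5793, 0.1043, 0.2107]
tool_rot: [1.85, 2.536, 0.001]
wrist_force: [-4.5, -1.3, 8.8]
opening: 0.0224
```

```bash
python3 -c "
import numpy as np
P=lambda a:np.array([-9.5*np.sin(a),8.227*np.cos(a),-4.75*np.cos(a)])
for s in range(288,288+24*9,24):
  a0=np.radians(s)
  print(s,[[255]+np.round(P(a0+np.radians(6*i))-P(a0),2).tolist()+[0] for i in [1,2,3,4,4]])
"
```

```text
288 [[255, -0.36, 0.8, -0.46, 0], [255, -0.81, 1.57, -0.91, 0], [255, -1.35, 2.29, -1.32, 0], [255, -1.98, 2.96, -1.71, 0], [255, -1.98, 2.96, -1.71, 0]]
312 [[255, -0.7, 0.61, -0.35, 0], [255, -1.48, 1.15, -0.66, 0], [255, -2.31, 1.62, -0.94, 0], [255, -3.2, 2.01, -1.16, 0], [255, -3.2, 2.01, -1.16, 0]]
336 [[255, -0.93, 0.31, -0.18, 0], [255, -1.89, 0.53, -0.31, 0], [255, -2.87, 0.67, -0.38, 0], [255, -3.86, 0.71, -0.41, 0], [255, -3.86, 0.71, -0.41, 0]]
360 [[255, -0.99, -0.05, 0.03, 0], [255, -1.98, -0.18, 0.1, 0], [255, -2.94, -0.4, 0.23, 0], [255, -3.86, -0.71, 0.41, 0], [255, -3.86, -0.71, 0.41, 0]]
384 [[255, -0.89, -0.39, 0.23, 0], [255, -1.72, -0.86, 0.5, 0], [255, -2.49, -1.4, 0.81, 0], [255, -3.2, -2.01, 1.16, 0], [255, -3.2, -2.01, 1.16, 0]]
408 [[255, -0.63, -0.67, 0.39, 0], [255, -1.17, -1.39, 0.8, 0], [255, -1.62, -2.16, 1.25, 0], [255, -1.98, -2.96, 1.71, 0], [255, -1.98, -2.96, 1.71, 0]]
432 [[255, -0.26, -0.83, 0.48, 0], [255, -0.41, -1.68, 0.97, 0], [255, -0.46, -2.54, 1.47, 0], [255, -0.41, -3.4, 1.96, 0], [255, -0.41, -3.4, 1.96, 0]]
456 [[255, 0.16, -0.85, 0.49, 0], [255, 0.41, -1.68, 0.97, 0], [255, 0.77, -2.49, 1.44, 0], [255, 1.22, -3.25, 1.88, 0], [255, 1.22, -3.25, 1.88, 0]]
480 [[255, 0.54, -0.72, 0.42, 0], [255, 1.17, -1.39, 0.8, 0], [255, 1.87, -2.0, 1.15, 0], [255, 2.64, -2.54, 1.47, 0], [255, 2.64, -2.54, 1.47, 0]]
```

Emit:
drive_tool:
  targets:
    - [255, -0.36, 0.8, -0.46, 0]
    - [255, -0.81, 1.57, -0.91, 0]
    - [255, -1.35, 2.29, -1.32, 0]
    - [255, -1.98, 2.96, -1.71, 0]
    - [255, -1.98, 2.96, -1.71, 0]

```text
time: 24.45
eef_pos: [0.6137, 0.0939, 0.2277]
tool_rot: [1.85, 2.536, 0.001]
wrist_force: [-4.5, 0.1, 6.6]
opening: 0.0218
```

Emit:
drive_tool:
  targets:
    - [255, -0.7, 0.61, -0.35, 0]
    - [255, -1.48, 1.15, -0.66, 0]
    - [255, -2.31, 1.62, -0.94, 0]
    - [255, -3.2, 2.01, -1.16, 0]
    - [255, -3.2, 2.01, -1.16, 0]

```text
time: 24.95
eef_pos: [0.6424, 0.0695, 0.2387]
tool_rot: [1.85, 2.536, 0.001]
wrist_force: [-2.3, -0.1, 4.9]
opening: 0.022
```

Emit:
drive_tool:
  targets:
    - [255, -0.93, 0.31, -0.18, 0]
    - [255, -1.89, 0.53, -0.31, 0]
    - [255, -2.87, 0.67, -0.38, 0]
    - [255, -3.86, 0.71, -0.41, 0]
    - [255, -3.86, 0.71, -0.41, 0]

```text
time: 25.45
eef_pos: [0.6607, 0.0347, 0.2426]
tool_rot: [1.851, 2.537, 0.001]
wrist_force: [-3.6, -1.5, 5.1]
opening: 0.0224
```

```bash
python3 -c "
from h import *
o=monitor.get_obs();print(o['time'],o['eef_pos'],yaw(o),o['wrist_force'],o['moment'])
m,im=snap('side','s18');cv2.imwrite('pics/s18c.png',cv2.resize(im[200:300,270:370],(600,600),interpolation=cv2.INTER_CUBIC))
m,im=snap('wrist','w18');cv2.imwrite('pics/w18c.png',cv2.resize(im[75:275,245:400],None,fx=3,fy=3,interpolation=cv2.INTER_CUBIC))"
```

```text
25.45 [0.6607 0.0347 0.2426] 107.77635160641535 [-3.5681 -1.4525  5.1226] [-0.2331  0.9011 -0.0305]
```

View pics/s18c.png

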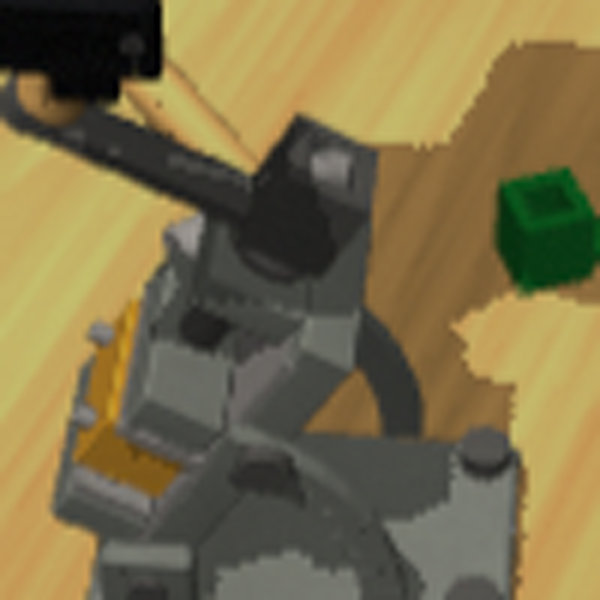

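View pics/w18c.png

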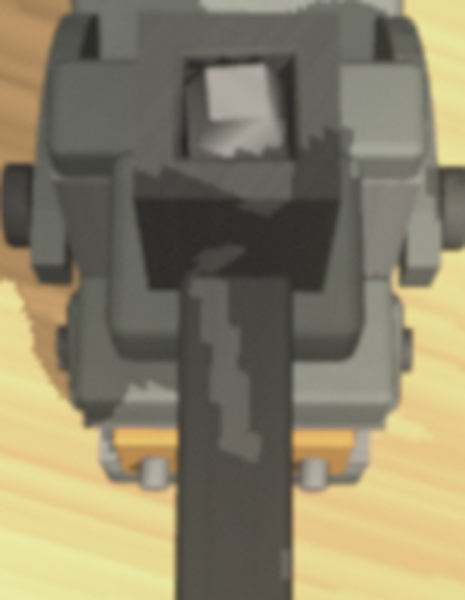

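Emit:
drive_tool:
  targets:
    - [255, -0.99, -0.05, 0.03, 0]
    - [255, -1.98, -0.18, 0.1, 0]
    - [255, -2.94, -0.4, 0.23, 0]
    - [255, -3.86, -0.71, 0.41, 0]
    - [255, -3.86, -0.71, 0.41, 0]

```text
time: 26.05
eef_pos: [0.6654, -0.0044, 0.2384]
tool_rot: [1.851, 2.537, 0.0]
wrist_force: [-2.9, -1.4, 4.7]
opening: 0.022
```

Emit:
drive_tool:
  targets:
    - [255, -0.89, -0.39, 0.23, 0]
    - [255, -1.72, -0.86, 0.5, 0]
    - [255, -2.49, -1.4, 0.81, 0]
    - [255, -3.2, -2.01, 1.16, 0]
    - [255, -3.2, -2.01, 1.16, 0]

```text
time: 26.55
eef_pos: [0.6556, -0.041, 0.2268]
tool_rot: [1.85, 2.537, -0.0]
wrist_force: [-3.3, -1.5, 7.3]
opening: 0.0222
```

Emit:
drive_tool:
  targets:
    - [255, -0.63, -0.67, 0.39, 0]
    - [255, -1.17, -1.39, 0.8, 0]
    - [255, -1.62, -2.16, 1.25, 0]
    - [255, -1.98, -2.96, 1.71, 0]
    - [255, -1.98, -2.96, 1.71, 0]

```text
time: 27.05
eef_pos: [0.6331, -0.0687, 0.2098]
tool_rot: [1.85, 2.538, -0.001]
wrist_force: [-5.2, -1.9, 7.9]
opening: 0.0225
```

Emit:
drive_tool:
  targets:
    - [255, -0.26, -0.83, 0.48, 0]
    - [255, -0.41, -1.68, 0.97, 0]
    - [255, -0.46, -2.54, 1.47, 0]
    - [255, -0.41, -3.4, 1.96, 0]
    - [255, -0.41, -3.4, 1.96, 0]

```text
time: 27.55
eef_pos: [0.6019, -0.0829, 0.1903]
tool_rot: [1.85, 2.538, -0.001]
wrist_force: [-4.4, -2.4, 8.0]
opening: 0.0223
```

```bash
python3 -c "
from h import *
o=monitor.get_obs();print(o['time'],o['eef_pos'],yaw(o),o['wrist_force'],o['moment'])
m,im=snap('side','s19');cv2.imwrite('pics/s19c.png',cv2.resize(im[200:300,270:370],(600,600),interpolation=cv2.INTER_CUBIC))"
```

```text
27.55 [ 0.6019 -0.0829  0.1903] 107.82876749601309 [-4.3981 -2.3603  8.0283] [0.3544 0.9733 0.4582]
```

View pics/s19c.png

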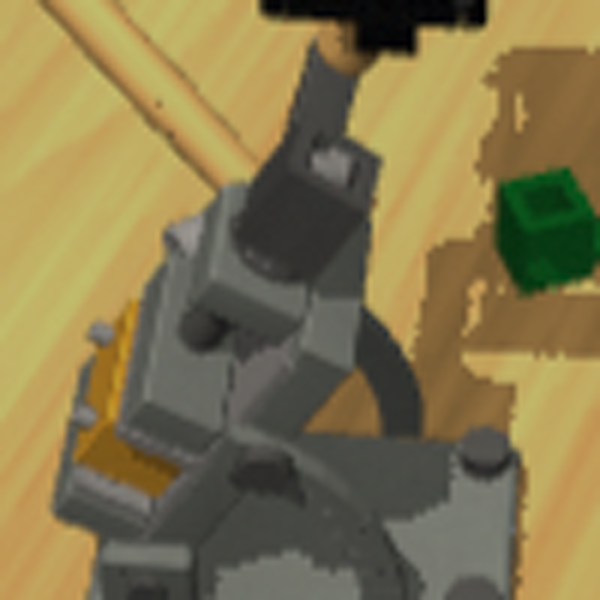

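Emit:
drive_tool:
  targets:
    - [255, 0.16, -0.85, 0.49, 0]
    - [255, 0.41, -1.68, 0.97, 0]
    - [255, 0.77, -2.49, 1.44, 0]
    - [255, 1.22, -3.25, 1.88, 0]
    - [255, 1.22, -3.25, 1.88, 0]

```text
time: 28.1
eef_pos: [0.5675, -0.0814, 0.1714]
tool_rot: [1.849, 2.537, -0.002]
wrist_force: [-3.7, -3.6, 6.7]
opening: 0.0222
```

Emit:
drive_tool:
  targets:
    - [255, 0.17, -0.25, 0.14, 0]
    - [255, 0.35, -0.49, 0.28, 0]
    - [255, 0.54, -0.72, 0.42, 0]
    - [255, 0.74, -0.95, 0.55, 0]
    - [255, 0.74, -0.95, 0.55, 0]

```text
time: 28.6
eef_pos: [0.5571, -0.0777, 0.1663]
tool_rot: [1.848, 2.536, -0.002]
wrist_force: [-4.7, -6.1, 7.3]
opening: 0.022
```

Emit:
drive_tool:
  targets:
    - [255, 0.22, -0.22, 0.13, 0]
    - [255, 0.44, -0.43, 0.25, 0]
    - [255, 0.66, -0.64, 0.37, 0]
    - [255, 0.89, -0.85, 0.49, 0]
    - [255, 0.89, -0.85, 0.49, 0]

```text
time: 29.1
eef_pos: [0.5461, -0.072, 0.1613]
tool_rot: [1.848, 2.536, -0.002]
wrist_force: [-4.5, -5.9, 5.4]
opening: 0.0221
```

```bash
python3 -c "
from h import *
o=monitor.get_obs();print(o['time'],o['eef_pos'],yaw(o),o['wrist_force'],o['moment'],o['joint_pos'])
m,im=snap('side','s20');cv2.imwrite('pics/s20c.png',cv2.resize(im[200:300,270:370],(600,600),interpolation=cv2.INTER_CUBIC))"
```

```text
29.1 [ 0.5461 -0.072   0.1613] 107.82233378518217 [-4.5418 -5.9071  5.4377] [-0.6685  0.5986  0.1253] [-0.2725  0.094   1.7867 -0.0029  1.2578 -2.1535]
```

View pics/s20c.png

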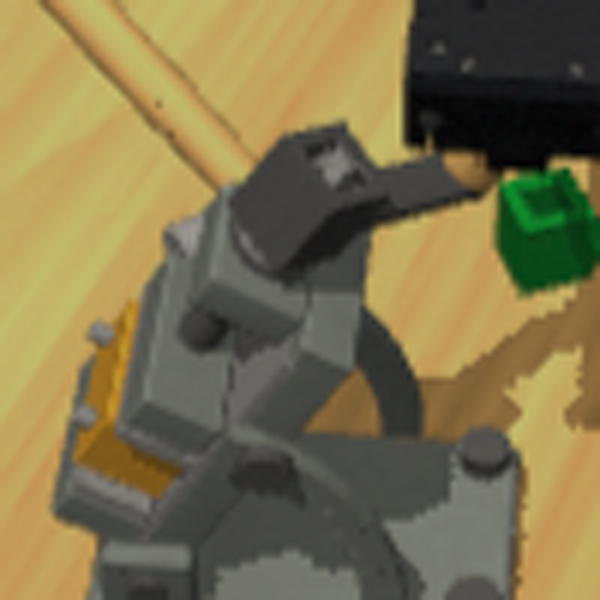

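```bash
python3 -c "
import numpy as np
P=lambda a:np.array([-9.5*np.sin(a),8.227*np.cos(a),-4.75*np.cos(a)])
for s,st in [(136,6),(160,5),(180,4),(196,3),(208,3),(220,3),(232,3),(244,3)]:
  a0=np.radians(s)
  print(s,[[255]+np.round(P(a0+np.radians(st*i))-P(a0),2).tolist()+[0] for i in [1,2,3,4,4]])
"
```

```text
136 [[255, 0.75, -0.56, 0.33, 0], [255, 1.57, -1.06, 0.61, 0], [255, 2.43, -1.48, 0.85, 0], [255, 3.35, -1.81, 1.05, 0], [255, 3.35, -1.81, 1.05, 0]]
160 [[255, 0.79, -0.22, 0.12, 0], [255, 1.6, -0.37, 0.21, 0], [255, 2.42, -0.46, 0.27, 0], [255, 3.25, -0.5, 0.29, 0], [255, 3.25, -0.5, 0.29, 0]]
180 [[255, 0.66, 0.02, -0.01, 0], [255, 1.32, 0.08, -0.05, 0], [255, 1.98, 0.18, -0.1, 0], [255, 2.62, 0.32, -0.18, 0], [255, 2.62, 0.32, -0.18, 0]]
196 [[255, 0.47, 0.13, -0.07, 0], [255, 0.94, 0.28, -0.16, 0], [255, 1.4, 0.45, -0.26, 0], [255, 1.84, 0.64, -0.37, 0], [255, 1.84, 0.64, -0.37, 0]]
208 [[255, 0.43, 0.21, -0.12, 0], [255, 0.85, 0.44, -0.26, 0], [255, 1.26, 0.69, -0.4, 0], [255, 1.65, 0.96, -0.56, 0], [255, 1.65, 0.96, -0.56, 0]]
220 [[255, 0.37, 0.29, -0.16, 0], [255, 0.73, 0.59, -0.34, 0], [255, 1.06, 0.9, -0.52, 0], [255, 1.38, 1.24, -0.71, 0], [255, 1.38, 1.24, -0.71, 0]]
232 [[255, 0.3, 0.35, -0.2, 0], [255, 0.57, 0.71, -0.41, 0], [255, 0.82, 1.08, -0.62, 0], [255, 1.05, 1.46, -0.84, 0], [255, 1.05, 1.46, -0.84, 0]]
244 [[255, 0.21, 0.39, -0.23, 0], [255, 0.39, 0.79, -0.46, 0], [255, 0.55, 1.2, -0.69, 0], [255, 0.68, 1.62, -0.93, 0], [255, 0.68, 1.62, -0.93, 0]]
```

Emit:
drive_tool:
  targets:
    - [255, 0.75, -0.56, 0.33, 0]
    - [255, 1.57, -1.06, 0.61, 0]
    - [255, 2.43, -1.48, 0.85, 0]
    - [255, 3.35, -1.81, 1.05, 0]
    - [255, 3.35, -1.81, 1.05, 0]

```text
time: 29.65
eef_pos: [0.5261, -0.056, 0.1557]
tool_rot: [1.834, 2.512, -0.011]
wrist_force: [11.2, -39.6, 3.9]
opening: 0.0221
```

Emit:
drive_tool:
  targets:
    - [255, 0.79, -0.22, 0.12, 0]
    - [255, 1.6, -0.37, 0.21, 0]
    - [255, 2.42, -0.46, 0.27, 0]
    - [255, 3.25, -0.5, 0.29, 0]
    - [255, 3.25, -0.5, 0.29, 0]

```text
time: 30.15
eef_pos: [0.5052, -0.021, 0.1491]
tool_rot: [1.849, 2.528, -0.008]
wrist_force: [-8.2, -4.4, 11.4]
opening: 0.0222
```

Emit:
drive_tool:
  targets:
    - [255, 0.66, 0.02, -0.01, 0]
    - [255, 1.32, 0.08, -0.05, 0]
    - [255, 1.98, 0.18, -0.1, 0]
    - [255, 2.62, 0.32, -0.18, 0]
    - [255, 2.62, 0.32, -0.18, 0]

```text
time: 30.65
eef_pos: [0.4986, 0.0115, 0.1494]
tool_rot: [1.85, 2.538, 0.0]
wrist_force: [-5.8, -1.0, 6.7]
opening: 0.022
```

Emit:
drive_tool:
  targets:
    - [255, 0.47, 0.13, -0.07, 0]
    - [255, 0.94, 0.28, -0.16, 0]
    - [255, 1.4, 0.45, -0.26, 0]
    - [255, 1.84, 0.64, -0.37, 0]
    - [255, 1.84, 0.64, -0.37, 0]

```text
time: 31.15
eef_pos: [0.4992, 0.0317, 0.153]
tool_rot: [1.849, 2.539, 0.0]
wrist_force: [-3.2, -1.2, 4.1]
opening: 0.0222
```

```bash
python3 -c "
from h import *
o=monitor.get_obs();print(o['time'],o['eef_pos'],yaw(o),o['wrist_force'],o['moment'],o['opening'])
m,im=snap('side','s21');cv2.imwrite('pics/s21c.png',cv2.resize(im[170:320,260:410],(600,600),interpolation=cv2.INTER_CUBIC))
m,im=snap('wrist','w21')"
```

```text
31.15 [0.4992 0.0317 0.153 ] 107.87886409259833 [-3.2035 -1.1774  4.123 ] [-0.4773  0.2095 -0.178 ] 0.02216985628298726
```

View pics/s21c.png

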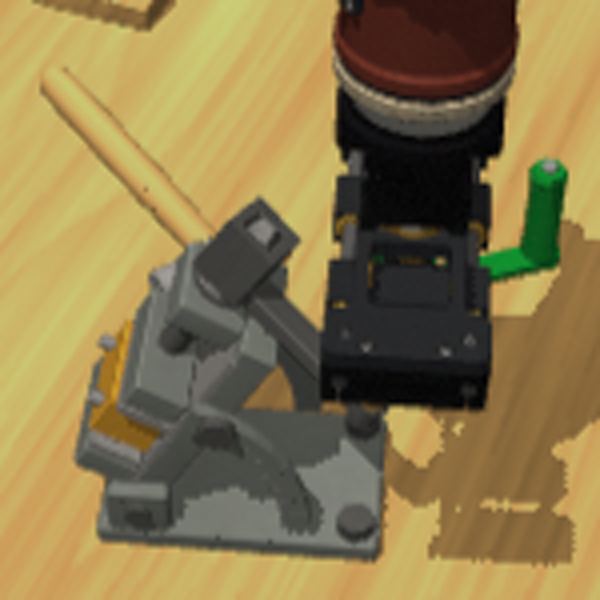

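View pics/w21.png

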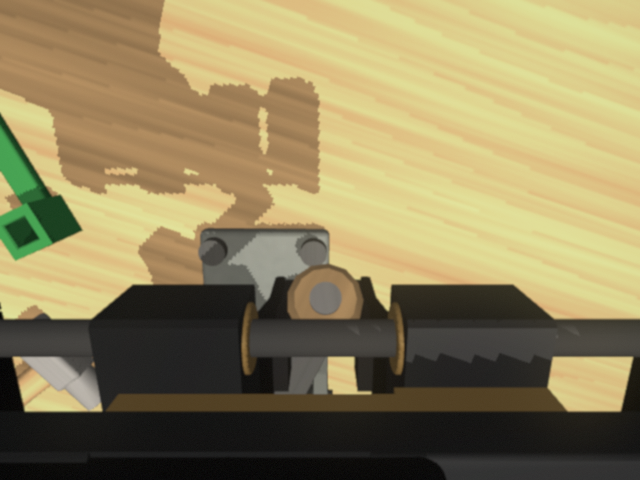

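```bash
python3 -c "
import cv2
for n in ('s20','s21','s17'):
  im=cv2.imread(f'pics/{n}.png');cv2.imwrite(f'pics/{n}z.png',cv2.convertScaleAbs(cv2.resize(im[212:285,280:353],(584,584),interpolation=cv2.INTER_CUBIC),alpha=1.4))"
```

```text
(no output)
```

View pics/s21z.png

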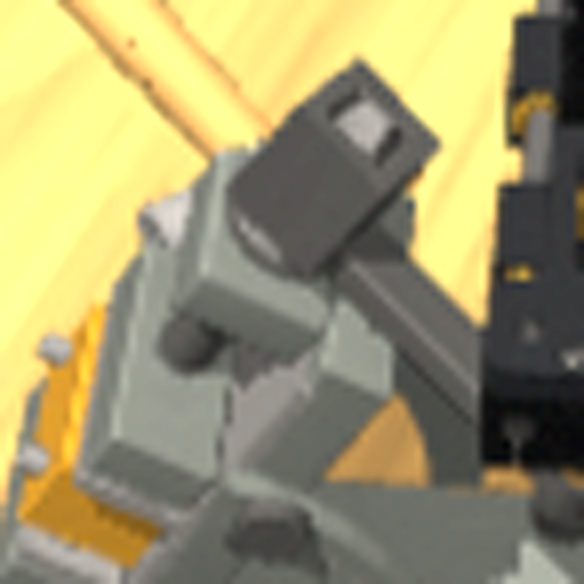

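View pics/s17z.png

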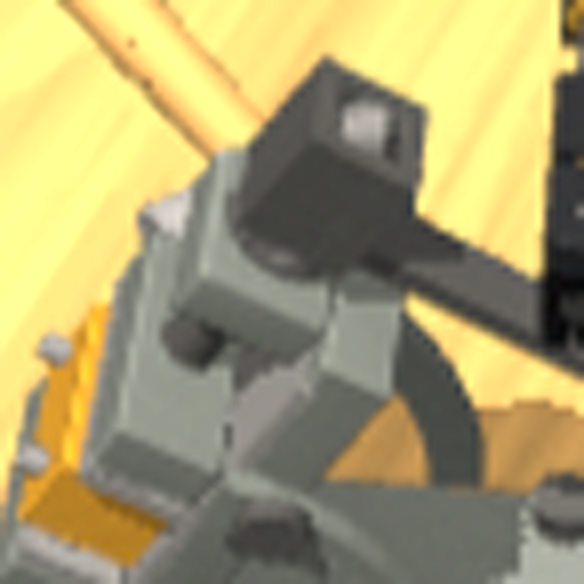

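```bash
cat > ov2.py <<'E'
from h import *
import sys
name,phis,h,x0,y0,sz,out=sys.argv[1],eval(sys.argv[2]),float(sys.argv[3]),*map(int,sys.argv[4:7]),sys.argv[7]
m=np.load(f'pics/{name}.npy',allow_pickle=True).item(); im=cv2.imread(f'pics/{name}.png')[y0:y0+sz,x0:x0+sz]; f=584/sz
im=cv2.convertScaleAbs(cv2.resize(im,(584,584),interpolation=cv2.INTER_CUBIC),alpha=1.4)
X,Y,Z=axes(); S=SEAT+np.array([float(v) for v in sys.argv[8:11]])/1000 if len(sys.argv)>8 else SEAT
q=lambda P: tuple(int(v) for v in (proj(m,P)-[x0,y0])*f)
for phi,col in zip(phis,[(0,0,255),(255,0,0),(0,255,0)]):
    a=np.radians(phi); A=np.cos(a)*X-np.sin(a)*Y; B=np.cross(Z,A); O=S+h*Z
    def poly(pts):
        p=[q(O+x*A+y*B+z*Z) for x,y,z in pts]
        for i in range(len(p)): cv2.line(im,p[i],p[(i+1)%len(p)],col,1)
    for z in (0,.038): poly([(-.016,-.016,z),(-.016,.016,z),(.016,.016,z),(.016,-.016,z)])
    poly([(-.0088,-.0088,.038),(-.0088,.0088,.038),(.0088,.0088,.038),(.0088,-.0088,.038)])
    poly([(.016,-.01,.01),(.105,-.01,.01),(.105,.01,.01),(.016,.01,.01)])
    poly([(.0045*sx,.0045*sy,.04-h) for sx,sy in ((-1,-1),(-1,1),(1,1),(1,-1))])
cv2.imwrite(f'pics/{out}.png',im)
E
python3 ov2.py s17 "[180]" 0 280 205 80 o17; python3 ov2.py s21 "[196,220]" 0 280 205 80 o21
```

```text
(no output)
```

View pics/o17.png

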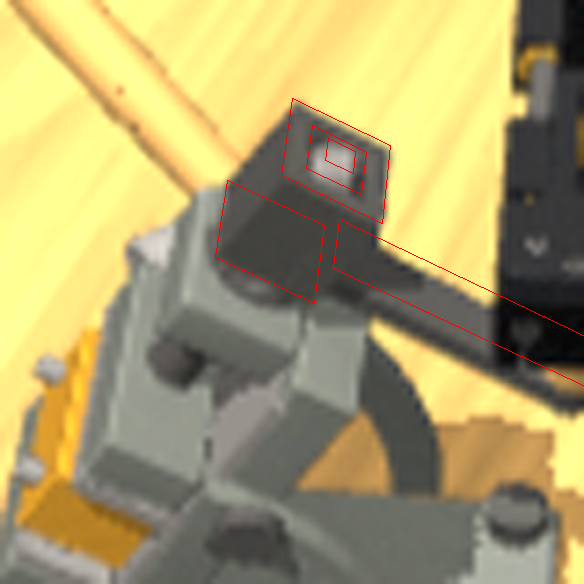

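View pics/o21.png

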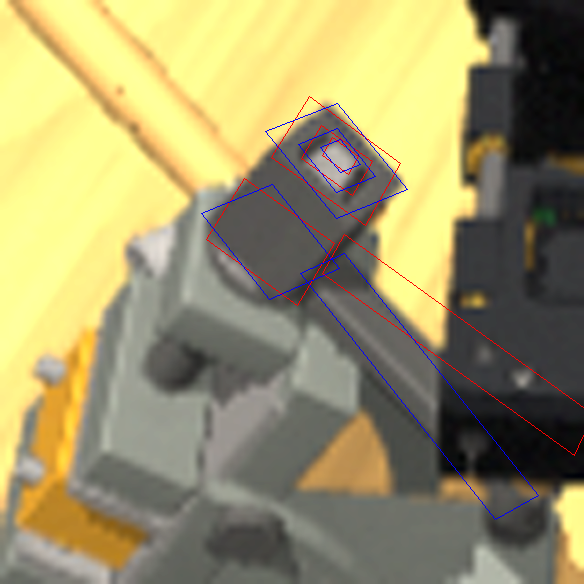

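```bash
cat > jaw.py <<'E'
import cv2,numpy as np,sys
from h import vision,proj,axes,SEAT
m=vision.camera_model('side');X,Y,Z=axes()
J=SEAT-.09*Z; d=(proj(m,J-.01*Z)-proj(m,J))/10; print('px per mm',d,np.linalg.norm(d))
ref=cv2.cvtColor(cv2.imread('pics/s17.png'),cv2.COLOR_BGR2GRAY).astype(np.float32)
x0,x1,y0,y1=288,312,247,275
for n in sys.argv[1:]:
    g=cv2.cvtColor(cv2.imread(f'pics/{n}.png'),cv2.COLOR_BGR2GRAY).astype(np.float32)
    big=lambda a:cv2.resize(a,None,fx=10,fy=10,interpolation=cv2.INTER_CUBIC)
    T=big(ref)[y0*10:y1*10,x0*10:x1*10]; S=big(g)[(y0-8)*10:(y1+8)*10,(x0-8)*10:(x1+8)*10]
    best=max(((cv2.matchTemplate(S,T,cv2.TM_CCOEFF_NORMED)),)  ,key=lambda a:a.max())
    _,v,_,l=cv2.minMaxLoc(best); dx,dy=(l[0]-80)/10,(l[1]-80)/10
    print(n,round(v,3),dx,dy,'mm along -Z',round(np.dot([dx,dy],d)/np.dot(d,d),2))
E
python3 jaw.py side0 s10 s13 s15 s16 s17 s18 s19 s20 s21
```

```text
px per mm [-0.2062  0.2535] 0.3267616528641525
side0 0.926 0.9 -0.9 mm along -Z -3.87
s10 0.926 1.0 -0.9 mm along -Z -4.07
s13 0.864 0.9 -0.8 mm along -Z -3.64
s15 0.959 0.6 -0.6 mm along -Z -2.58
s16 0.905 0.2 -0.2 mm along -Z -0.86
s17 1.0 0.0 0.0 mm along -Z 0.0
s18 0.912 -0.4 0.3 mm along -Z 1.48
s19 0.969 -0.4 0.4 mm along -Z 1.72
s20 0.967 -0.5 0.5 mm along -Z 2.15
s21 0.967 -0.5 0.5 mm along -Z 2.15
```

Emit:
drive_tool:
  targets:
    - [255, 0.47, 0.13, -0.07, 0]
    - [255, 0.94, 0.28, -0.16, 0]
    - [255, 1.4, 0.45, -0.26, 0]
    - [255, 1.84, 0.64, -0.37, 0]
    - [255, 1.84, 0.64, -0.37, 0]

```text
time: 31.75
eef_pos: [0.5032, 0.0503, 0.1588]
tool_rot: [1.844, 2.532, 0.006]
wrist_force: [6.4, -7.2, 4.9]
opening: 0.0222
```

Emit:
drive_tool:
  targets:
    - [255, -0.1, 0.16, -0.1, 0]
    - [255, -0.19, 0.32, -0.19, 0]
    - [255, -0.19, 0.32, -0.19, 0]
    - [255, -0.19, 0.32, -0.19, 0]
    - [255, -0.19, 0.32, -0.19, 0]

```text
time: 32.25
eef_pos: [0.5033, 0.05, 0.1586]
tool_rot: [1.849, 2.538, 0.0]
wrist_force: [-1.7, -3.2, 5.6]
opening: 0.0222
```

```bash
python3 -c "
from h import *
o=monitor.get_obs();print(o['time'],o['eef_pos'],yaw(o),o['wrist_force'],o['moment'],o['opening'])
m,im=snap('side','s22')
"; python3 ov2.py s22 "[220]" 0 280 205 80 o22; python3 jaw.py s20 s22
```

```text
32.25 [0.5033 0.05   0.1586] 107.85818487584844 [-1.6769 -3.2425  5.5769] [-0.954  -0.1556 -0.2379] 0.02220009331726372
px per mm [-0.2062  0.2535] 0.3267616528641525
s20 0.967 -0.5 0.5 mm along -Z 2.15
s22 0.967 -0.5 0.5 mm along -Z 2.15
```

View pics/o22.png

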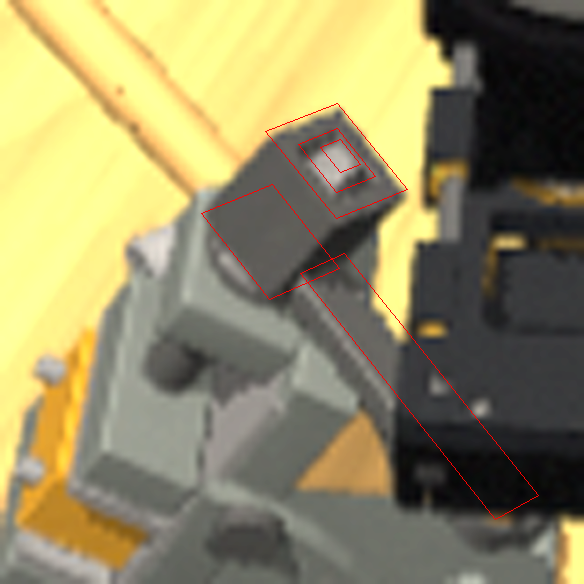

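Emit:
drive_tool:
  targets:
    - [255, 0.19, 0.14, -0.08, 0]
    - [255, 0.37, 0.29, -0.16, 0]
    - [255, 0.55, 0.44, -0.25, 0]
    - [255, 0.73, 0.59, -0.34, 0]
    - [255, 0.73, 0.59, -0.34, 0]

```text
time: 32.8
eef_pos: [0.5066, 0.0586, 0.162]
tool_rot: [1.849, 2.538, -0.001]
wrist_force: [-1.4, -4.5, 5.3]
opening: 0.0223
```

Emit:
drive_tool:
  targets:
    - [255, 0.16, 0.16, -0.09, 0]
    - [255, 0.33, 0.32, -0.18, 0]
    - [255, 0.49, 0.48, -0.28, 0]
    - [255, 0.65, 0.65, -0.37, 0]
    - [255, 0.65, 0.65, -0.37, 0]

```text
time: 33.3
eef_pos: [0.5094, 0.0645, 0.1648]
tool_rot: [1.849, 2.538, -0.01]
wrist_force: [-4.6, -14.2, 4.7]
opening: 0.0222
```

Emit:
drive_tool:
  targets:
    - [255, 0.1, 0.11, -0.06, 0]
    - [255, 0.2, 0.22, -0.13, 0]
    - [255, 0.3, 0.35, -0.2, 0]
    - [255, 0.3, 0.35, -0.2, 0]
    - [255, 0.3, 0.35, -0.2, 0]

```text
time: 33.8
eef_pos: [0.5107, 0.0668, 0.1659]
tool_rot: [1.851, 2.539, -0.016]
wrist_force: [-7.2, -19.7, 3.3]
opening: 0.0217
```

```bash
python3 -c "
from h import *
o=monitor.get_obs();print(o['time'],o['eef_pos'],yaw(o),o['wrist_force'],o['moment'],o['opening'])
m,im=snap('side','s23')
"; python3 ov2.py s23 "[220,230]" 0 280 205 80 o23; python3 jaw.py s20 s23
```

```text
33.8 [0.5107 0.0668 0.1659] 107.8178603872763 [ -7.2241 -19.6557   3.341 ] [-3.7337  0.8416 -0.2758] 0.021654599965777017
px per mm [-0.2062  0.2535] 0.3267616528641525
s20 0.967 -0.5 0.5 mm along -Z 2.15
s23 0.967 -0.5 0.5 mm along -Z 2.15
```

View pics/o23.png

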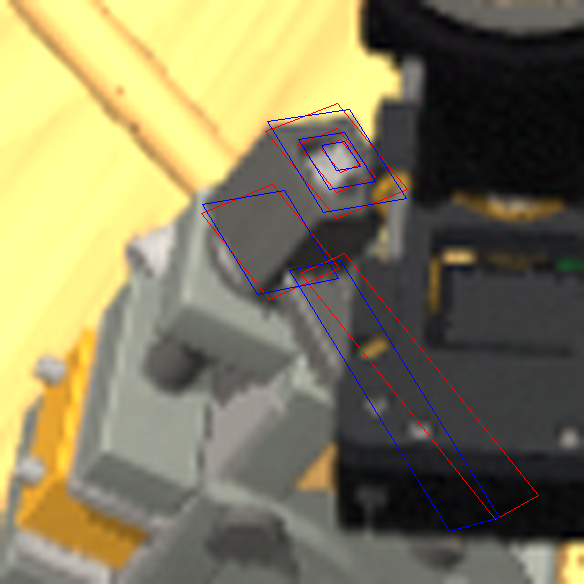

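Firm stop confirmed: about 20 N at the grip, rising about 2 N per degree, with the jaw unmoved since the earlier frame. Back off the load, then lift off along the axis.

Emit:
drive_tool:
  targets:
    - [255, -0.4, -0.4, 0.23, 0]
    - [255, -0.8, -0.8, 0.45, 0]
    - [255, -1.2, -1.17, 0.68, 0]
    - [255, -1.43, -1.39, 0.8, 0]
    - [255, -1.43, -1.39, 0.8, 0]
  force: 60

```text
time: 34.35
eef_pos: [0.5043, 0.0529, 0.1598]
tool_rot: [1.85, 2.538, 0.001]
wrist_force: [-3.3, -3.7, 7.2]
opening: 0.022
```

Emit:
drive_tool:
  targets:
    - [255, 0, -0.05, -0.1, 0]
    - [255, 0, -0.15, -0.26, 0]
    - [255, 0, -0.25, -0.43, 0]
    - [255, 0, -0.35, -0.6, 0]
    - [255, 0, -0.4, -0.7, 0]

```text
time: 34.85
eef_pos: [0.5025, 0.0518, 0.1656]
tool_rot: [1.847, 2.536, 0.005]
wrist_force: [15.2, -5.2, -10.8]
opening: 0.0215
```

```bash
python3 -c "
from h import *
o=monitor.get_obs();print(o['time'],o['eef_pos'],yaw(o),o['wrist_force'],o['moment'],o['opening'])
m,im=snap('side','s24')
"; python3 ov2.py s24 "[220]" 0 280 205 80 o24
```

```text
34.85 [0.5025 0.0518 0.1656] 107.8793008555009 [ 15.1896  -5.1612 -10.7976] [-0.5163 -2.0454  0.2647] 0.02147651055328581
```

View pics/o24.png

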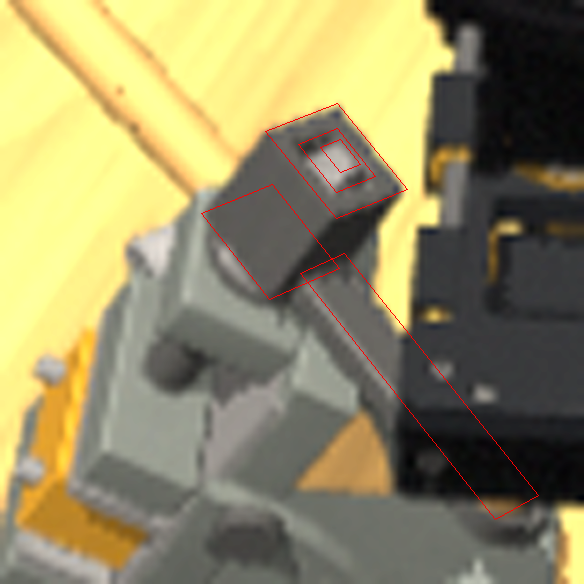

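Emit:
drive_tool:
  targets:
    - [255, 0.1, -0.07, -0.06, 0]
    - [255, 0, -0.1, -0.17, 0]
    - [255, -0.1, -0.12, -0.2, 0]
    - [255, 0.1, -0.15, -0.26, 0]
    - [255, 0, -0.15, -0.26, 0]

```text
time: 35.4
eef_pos: [0.5018, 0.0513, 0.1681]
tool_rot: [1.846, 2.535, 0.006]
wrist_force: [17.0, -4.1, -11.7]
opening: 0.0218
```

```bash
python3 -c "
from h import *
o=monitor.get_obs();print(o['time'],o['eef_pos'],yaw(o),o['wrist_force'],o['moment'],o['opening'])
m,im=snap('side','s25');snap('wrist','w25')
"; python3 ov2.py s25 "[220]" 0 280 205 80 o25
```

```text
35.4 [0.5018 0.0513 0.1681] 107.8719494135434 [ 17.0123  -4.0606 -11.7412] [-0.4908 -2.3199  0.1916] 0.021781197181545718
```

View pics/o25.png

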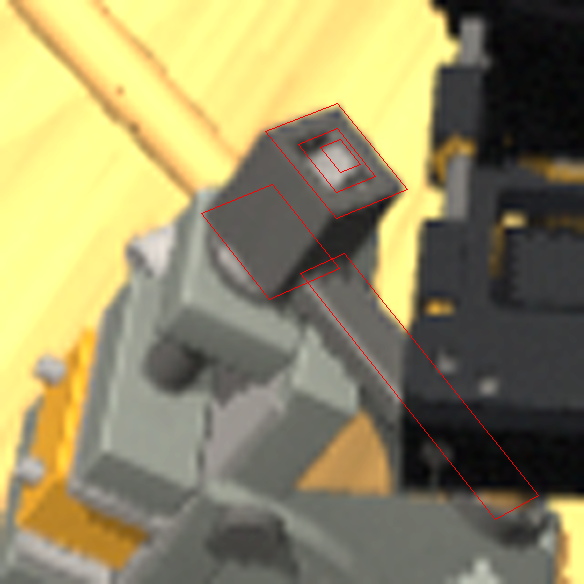

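View pics/w25.png

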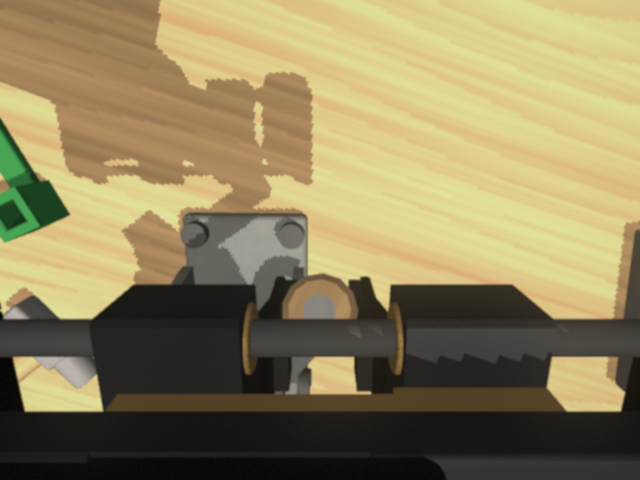

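The crank binds on the square when pulled from the grip: the offset pull cocks it. I'll lower it, release, and take it by the boss from above instead.

Emit:
drive_tool:
  targets:
    - [255, 0, 0.3, 0.5, 0]
    - [255, 0, 0.5, 0.87, 0]
    - [200, 0, 0.5, 0.87, 0]
    - [100, 0, 0.5, 0.87, 0]
    - [60, 0, 0.5, 0.87, 0]
  force: 20

```text
time: 36.0
eef_pos: [0.5027, 0.0539, 0.1594]
tool_rot: [-1.848, -2.538, 0.0]
wrist_force: [-0.6, -0.6, -1.1]
opening: 0.0321
```

Emit:
drive_tool:
  targets:
    - [60, 0, 0, 0, 0]
    - [60, 0, 0, 0, 0]
    - [60, 0, 0, -3, 0]
    - [60, 0, 0, -8, 0]
    - [60, 0, 0, -9, 0]

```text
time: 36.5
eef_pos: [0.5062, 0.0534, 0.2562]
tool_rot: [1.845, 2.534, 0.008]
wrist_force: [0.6, 0.0, 0.5]
opening: 0.0648
```

```bash
python3 -c "
from h import *
o=monitor.get_obs();print(o['time'],o['eef_pos'],yaw(o),o['wrist_force'],o['moment'],o['opening'])
print(shift([.5915,.0148,.25],o))
m,im=snap('side','s26');snap('wrist','w26')
"; python3 ov2.py s26 "[220]" 0 270 195 100 o26
```

```text
36.5 [0.5062 0.0534 0.2562] 107.88341419404733 [0.5896 0.0485 0.4869] [0.066  0.0214 0.0287] 0.06481976784986739
[-6.2913  6.9267  0.6921]
```

View pics/o26.png

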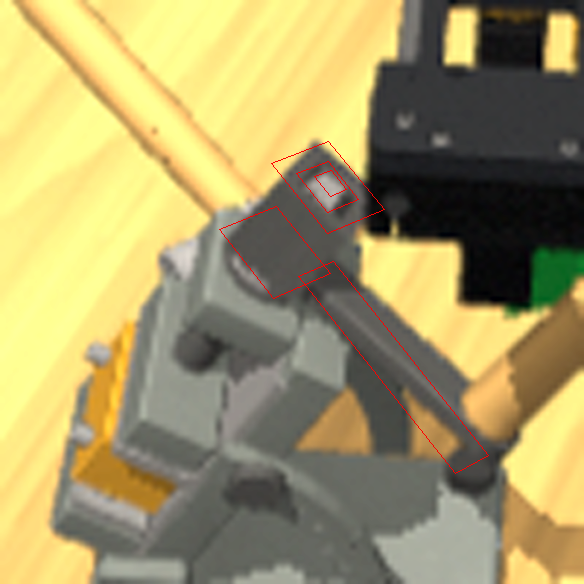

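View pics/w26.png

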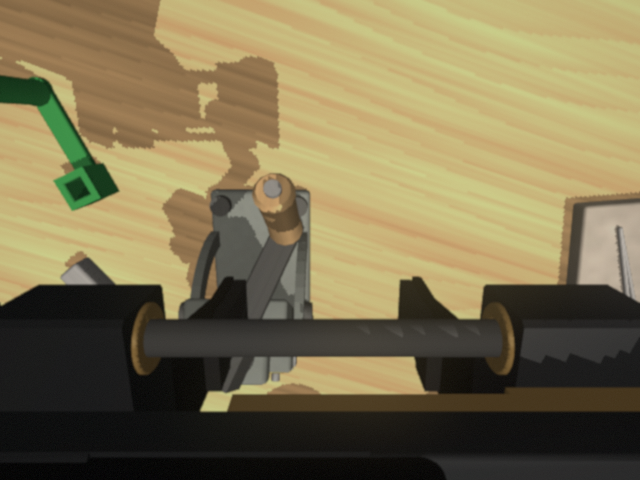

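```bash
python3 -c "
from h import *
print(shift([.63,.007,.265]))"
```

```text
[-8.2506 10.4666 -1.1317]
```

Emit:
drive_tool:
  targets:
    - [60, -2.5, 3, -1.3, 7]
    - [60, -5, 6, -1.3, 14]
    - [60, -8, 9, -1.3, 22]
    - [60, -8.2, 10.4, -1.3, 29]
    - [60, -8.2, 10.4, -1.3, 29]

```text
time: 37.1
eef_pos: [0.6278, 0.0068, 0.2598]
tool_rot: [-2.426, -1.99, 0.004]
wrist_force: [-0.3, -0.0, 0.1]
opening: 0.0665
```

```bash
python3 -c "
from h import *
o=monitor.get_obs();print(o['time'],o['eef_pos'],yaw(o),o['wrist_force'],o['opening'])
m,im=snap('wrist','w27');cv2.imwrite('pics/w27c.png',cv2.resize(im[60:290,210:440],(690,690)[:2],interpolation=cv2.INTER_CUBIC)[:600])
"
```

```text
37.1 [0.6278 0.0068 0.2598] 78.73764020173773 [-0.2737 -0.0092  0.1244] 0.06647475425510595
```

View pics/w27c.png

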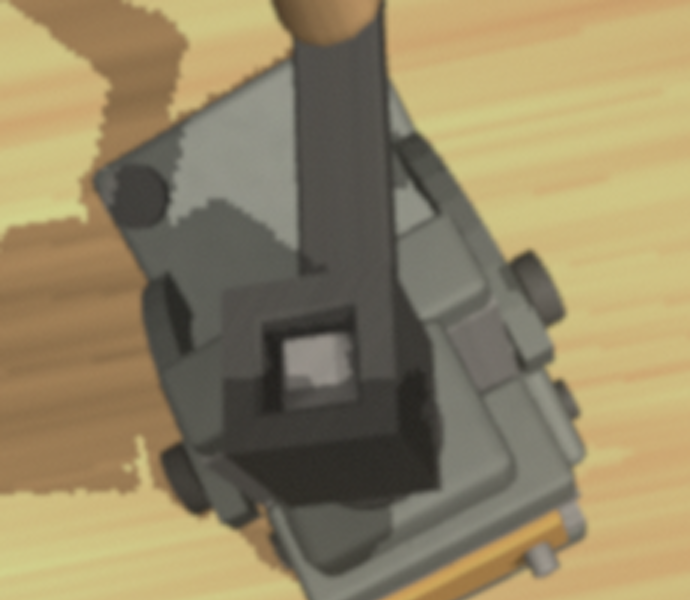

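```bash
python3 -c "
from h import *
m=np.load('pics/w27.npy',allow_pickle=True).item()
t=atz(m,(313.3,180.7),.205); c=t-.012*axes()[2]; print(t,c, SEAT+.038*axes()[2])
print(shift([c[0],c[1],.240]),shift([c[0],c[1],.182]))"
```

```text
[0.5825 0.0112 0.205 ] [0.5882 0.013  0.1946] [0.5834 0.0121 0.2049]
[-0.1597 -3.8935  2.0361] [-0.1593 -3.8659  7.8361]
```

Emit:
drive_tool:
  targets:
    - [60, -0.1, -2, 0, 0]
    - [60, -0.15, -3.9, 0, 0]
    - [60, -0.15, -3.9, 2.5, 0]
    - [60, -0.15, -3.9, 5, 0]
    - [60, -0.15, -3.9, 5.5, 0]

```text
time: 37.65
eef_pos: [0.5855, 0.0139, 0.2042]
tool_rot: [-2.419, -1.996, 0.008]
wrist_force: [-0.6, -0.2, -0.5]
opening: 0.0666
```

Emit:
drive_tool:
  targets:
    - [60, 0, 0, 0.5, 0]
    - [60, 0, 0, 1.0, 0]
    - [60, 0, 0, 1.5, 0]
    - [60, 0, 0, 2.1, 0]
    - [60, 0, 0, 2.1, 0]

```text
time: 38.15
eef_pos: [0.5887, 0.0131, 0.1865]
tool_rot: [-2.426, -1.995, 0.001]
wrist_force: [0.7, 1.1, 0.3]
opening: 0.0665
```

```bash
python3 -c "
from h import *
o=monitor.get_obs();print(o['time'],o['eef_pos'],yaw(o),o['wrist_force'],o['opening'])
m,im=snap('side','s28');cv2.imwrite('pics/s28c.png',cv2.resize(im[170:290,260:380],(600,600),interpolation=cv2.INTER_CUBIC))
"
```

```text
38.15 [0.5887 0.0131 0.1865] 78.87374962996978 [0.7023 1.0749 0.2616] 0.06654827341573814
```

View pics/s28c.png

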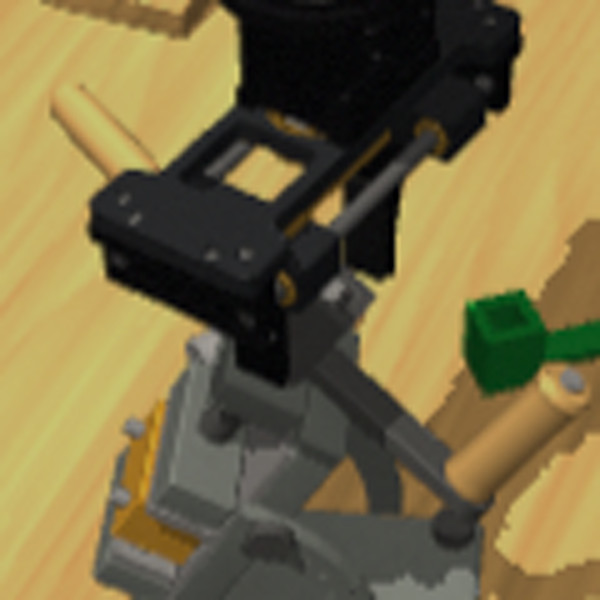

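Emit:
drive_tool:
  targets:
    - [120, 0, 0, 0.3, 0]
    - [255, 0, 0, 0.3, 0]
    - [255, 0, 0, 0.3, 0]
    - [255, 0, 0, 0.3, 0]
    - [255, 0, 0, 0.3, 0]
  force: 15

```text
time: 38.7
eef_pos: [0.5891, 0.0129, 0.1845]
tool_rot: [2.426, 1.995, -0.0]
wrist_force: [-0.9, -0.5, 0.3]
opening: 0.0372
```

Emit:
drive_tool:
  targets:
    - [255, 0, 0, 0, 0]
    - [255, 0, 0, 0, 0]
    - [255, 0, 0, 0, 0]
    - [255, 0, 0, 0, 0]
    - [255, 0, 0, 0, 0]
  force: 30

```text
time: 39.2
eef_pos: [0.589, 0.013, 0.1845]
tool_rot: [2.426, 1.995, -0.0]
wrist_force: [-1.8, -2.1, 3.5]
opening: 0.0359
```

Emit:
drive_tool:
  targets:
    - [255, -0.05, -0.09, -0.17, 0]
    - [255, -0.1, -0.18, -0.35, 0]
    - [255, -0.15, -0.26, -0.52, 0]
    - [255, -0.2, -0.35, -0.7, 0]
    - [255, -0.24, -0.44, -0.87, 0]

```text
time: 39.7
eef_pos: [0.5838, 0.0123, 0.1922]
tool_rot: [-2.425, -1.995, 0.0]
wrist_force: [1.8, 3.7, -6.1]
opening: 0.0351
```

```bash
python3 -c "
from h import *
o=monitor.get_obs();print(o['time'],o['eef_pos'],yaw(o),o['wrist_force'],o['moment'],o['opening'])
m,im=snap('side','s29');cv2.imwrite('pics/s29c.png',cv2.resize(im[170:290,260:380],(600,600),interpolation=cv2.INTER_CUBIC))
"
```

```text
39.7 [0.5838 0.0123 0.1922] 78.8820746465654 [ 1.8117  3.6593 -6.0934] [ 0.6714 -0.3079  0.0858] 0.03510187780978314
```

View pics/s29c.png

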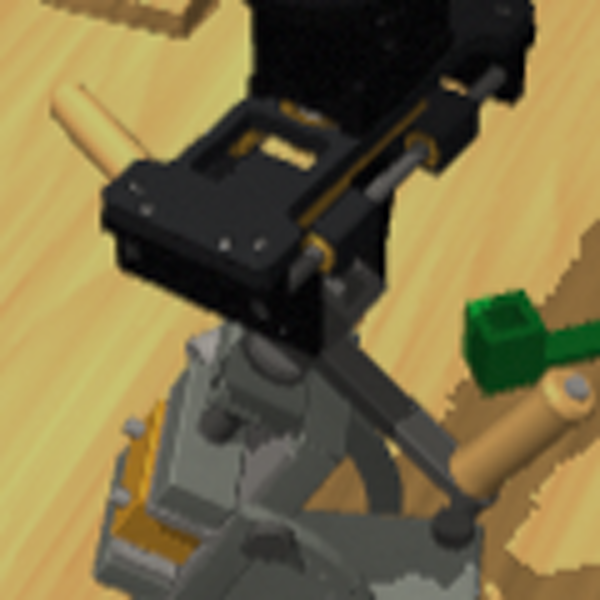

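Emit:
drive_tool:
  targets:
    - [255, -0.07, -0.13, -0.26, 0]
    - [255, -0.15, -0.26, -0.52, 0]
    - [255, -0.22, -0.4, -0.78, 0]
    - [255, -0.3, -0.52, -1.04, 0]
    - [255, -0.36, -0.66, -1.3, 0]

```text
time: 40.25
eef_pos: [0.5763, 0.0099, 0.2057]
tool_rot: [-2.425, -1.995, 0.001]
wrist_force: [1.0, 5.8, -7.3]
opening: 0.035
```

```bash
python3 -c "
from h import *
o=monitor.get_obs();print(o['time'],o['eef_pos'],yaw(o),o['wrist_force'],o['moment'],o['opening'])
m,im=snap('side','s30');cv2.imwrite('pics/s30c.png',cv2.resize(im[170:290,260:380],(600,600),interpolation=cv2.INTER_CUBIC))
"
```

```text
40.25 [0.5763 0.0099 0.2057] 78.8821106152028 [ 0.9924  5.8421 -7.2553] [ 0.9555 -0.1478  0.0643] 0.03501065643661258
```

View pics/s30c.png

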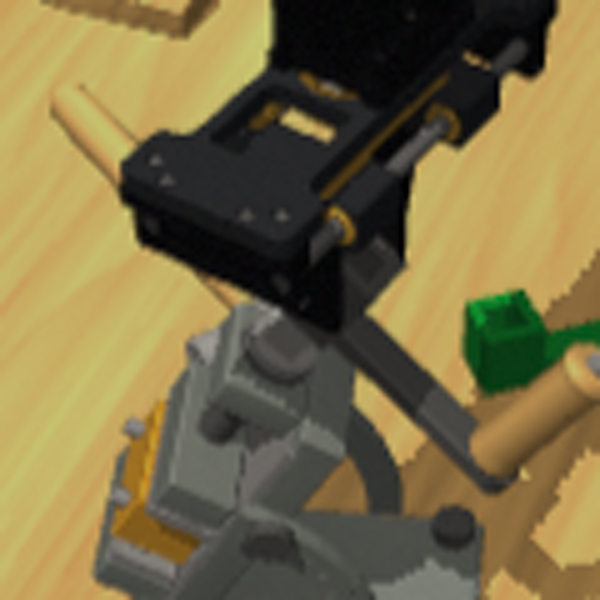

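Emit:
drive_tool:
  targets:
    - [255, -0.1, -0.17, -0.35, 0]
    - [255, -0.2, -0.35, -0.69, 0]
    - [255, -0.3, -0.52, -1.04, 0]
    - [255, -0.4, -0.7, -1.39, 0]
    - [255, -0.5, -0.87, -1.73, 0]
  force: 35

```text
time: 40.8
eef_pos: [0.5677, 0.0054, 0.224]
tool_rot: [2.426, 1.994, -0.0]
wrist_force: [-0.3, -0.1, -4.3]
opening: 0.0342
```

Emit:
drive_tool:
  targets:
    - [255, -0.1, -0.17, -0.35, 0]
    - [255, -0.2, -0.35, -0.8, 0]
    - [255, -0.2, -0.4, -1.4, 0]
    - [255, -0.2, -0.4, -2.4, 0]
    - [255, -0.2, -0.4, -3.5, 0]
  force: 60

```text
time: 41.3
eef_pos: [0.5633, 0.0049, 0.2591]
tool_rot: [2.426, 1.996, -0.0]
wrist_force: [0.2, -0.2, -4.3]
opening: 0.0337
```

```bash
python3 -c "
from h import *
o=monitor.get_obs();print(o['time'],o['eef_pos'],yaw(o),o['wrist_force'],o['moment'],o['opening'])
m,im=snap('side','s31');cv2.imwrite('pics/s31c.png',cv2.resize(im[150:300,250:400],(600,600),interpolation=cv2.INTER_CUBIC))
"; python3 jaw.py s20 s31
```

```text
41.3 [0.5633 0.0049 0.2591] 78.86809517562327 [ 0.2416 -0.2217 -4.2532] [-0.0298 -0.0785  0.025 ] 0.03374085598915181
px per mm [-0.2062  0.2535] 0.3267616528641525
s20 0.967 -0.5 0.5 mm along -Z 2.15
s31 0.967 -0.4 0.5 mm along -Z 1.96
```

View pics/s31c.png

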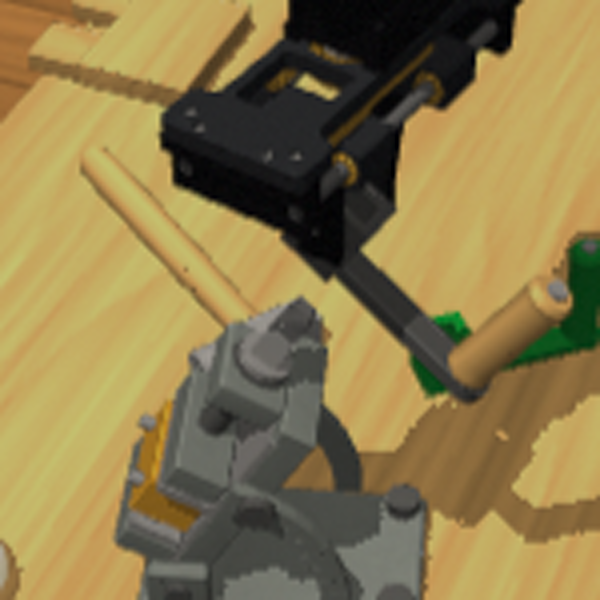

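```bash
python3 -c "
from h import *
t=vision.camera_model('top')
for n,p in dict(boardTR=(192,264),boardBR=(216,312),boardBL=(180,327),jar=(208,222),viseL=(311,279),viseR=(340,268),viseTL=(293,235),gboss=(379,258),ggrip=(402,280),hamhead=(365,220)).items(): print(n,atz(t,p,0).round(3))
o=monitor.get_obs()
for P in ([.53,.19,.26],[.53,.19,.06]): print(shift(P,o))"

```

```text
boardTR [0.572 0.374 0.   ]
boardBR [0.43  0.305 0.   ]
boardBL [0.394 0.407 0.   ]
jar [0.696 0.327 0.   ]
viseL [0.508 0.029 0.   ]
viseR [ 0.535 -0.058  0.   ]
viseTL [0.641 0.075 0.   ]
gboss [ 0.557 -0.174  0.   ]
ggrip [ 0.489 -0.235  0.   ]
hamhead [ 0.674 -0.142  0.   ]
[17.5086 -6.9598  0.1531]
[17.5052 -7.0337 20.153 ]
```

```bash
python3 -c "
from h import *
o=monitor.get_obs()
for P in ([.465,.19,.26],[.465,.19,.08]): print(shift(P,o))"

```

```text
[ 16.2539 -13.3375   0.1293]
[ 16.2509 -13.404   18.1292]
```

Emit:
drive_tool:
  targets:
    - [255, 3, -2.5, -1, 0]
    - [255, 6.5, -5.3, -1, 0]
    - [255, 10, -8.2, -1, 0]
    - [255, 13.5, -11, 0, 0]
    - [255, 16.2, -13.3, 0, 0]

```text
time: 41.85
eef_pos: [0.4625, 0.1914, 0.2578]
tool_rot: [-2.425, -1.996, 0.001]
wrist_force: [0.5, 0.1, -4.5]
opening: 0.0317
```

Emit:
drive_tool:
  targets:
    - [255, 0, 0, 3, 0]
    - [255, 0, 0, 6.5, 0]
    - [255, 0, 0, 10, 0]
    - [255, 0, 0, 13.5, 0]
    - [255, 0, 0, 16.5, 0]

```text
time: 42.35
eef_pos: [0.464, 0.1896, 0.0922]
tool_rot: [2.426, 1.996, 0.0]
wrist_force: [0.5, 0.1, -4.0]
opening: 0.0317
```

```bash
python3 -c "
from h import *
o=monitor.get_obs();print(o['time'],o['eef_pos'],yaw(o),o['wrist_force'],o['moment'],o['opening'])
m,im=snap('side','s32');cv2.imwrite('pics/s32c.png',cv2.resize(im[230:430,220:420],(600,600),interpolation=cv2.INTER_CUBIC))
"
```

```text
42.35 [0.464  0.1896 0.0922] 78.88589117771184 [ 0.5178  0.0525 -4.0285] [-0.0151 -0.0897 -0.0052] 0.031732039470853776
```

View pics/s32c.png

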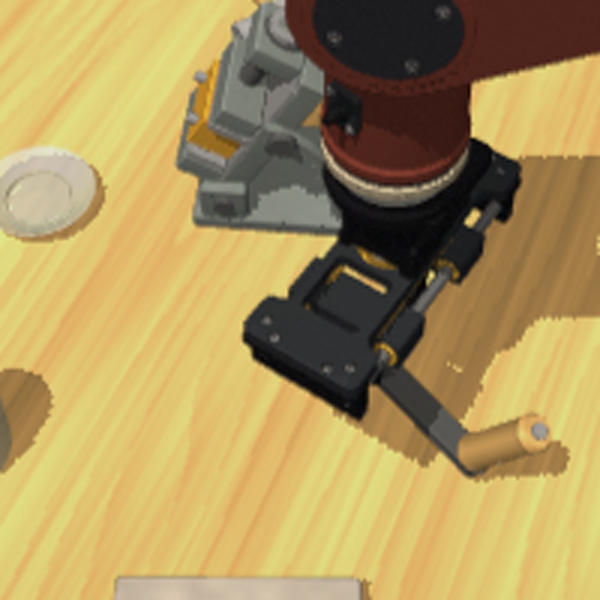

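Emit:
drive_tool:
  targets:
    - [255, 0, 0, 0.5, 0]
    - [255, 0, 0, 1.0, 0]
    - [255, 0, 0, 1.5, 0]
    - [255, 0, 0, 2.0, 0]
    - [255, 0, 0, 2.0, 0]

```text
time: 42.9
eef_pos: [0.4646, 0.1896, 0.0737]
tool_rot: [2.426, 1.995, 0.002]
wrist_force: [1.2, -0.1, -2.9]
opening: 0.0319
```

Emit:
drive_tool:
  targets:
    - [255, 0, 0, 0.3, 0]
    - [255, 0, 0, 0.6, 0]
    - [255, 0, 0, 0.9, 0]
    - [255, 0, 0, 0.9, 0]
    - [255, 0, 0, 0.9, 0]

```text
time: 43.4
eef_pos: [0.4693, 0.1898, 0.0683]
tool_rot: [2.422, 1.992, 0.014]
wrist_force: [5.7, -3.1, 9.9]
opening: 0.0316
```

Emit:
drive_tool:
  targets:
    - [255, 0, 0.3, 0, 0]
    - [255, 0, 0.7, 0.1, 0]
    - [255, 0, 1.0, 0.4, 0]
    - [255, 0, 1.4, 0.9, 0]
    - [255, 0, 1.8, 1.35, 0]
  force: 6

```text
time: 43.9
eef_pos: [0.4817, 0.186, 0.0499]
tool_rot: [-2.426, -1.995, 0.001]
wrist_force: [0.5, -0.2, -1.8]
opening: 0.0318
```

Emit:
drive_tool:
  targets:
    - [255, 0, 0.2, 0.3, 0]
    - [255, 0, 0.4, 0.6, 0]
    - [255, 0, 0.6, 0.85, 0]
    - [255, 0, 0.8, 1.15, 0]
    - [255, 0, 0.8, 1.15, 0]

```text
time: 44.4
eef_pos: [0.4889, 0.1843, 0.0384]
tool_rot: [-2.426, -1.995, 0.003]
wrist_force: [-0.3, 0.9, -3.0]
opening: 0.0322
```

```bash
python3 -c "
from h import *
o=monitor.get_obs();print(o['time'],o['eef_pos'],yaw(o),o['wrist_force'],o['moment'],o['opening'])
m,im=snap('side','s33');cv2.imwrite('pics/s33c.png',cv2.resize(im[260:400,260:400],(600,600),interpolation=cv2.INTER_CUBIC))
"
```

```text
44.4 [0.4889 0.1843 0.0384] 78.86931374286178 [-0.2762  0.8788 -2.9551] [ 0.0761  0.1578 -0.064 ] 0.03220235377367769
```

View pics/s33c.png

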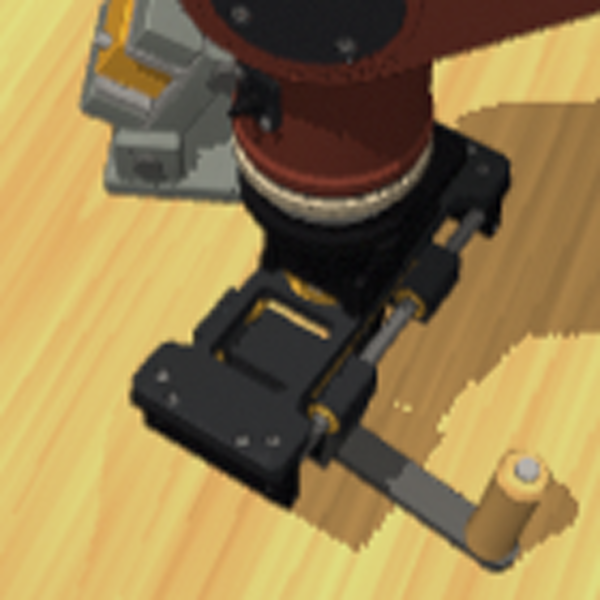

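Rotating toward flat as planned, with the arm tip on the bench. Continue lowering.

Emit:
drive_tool:
  targets:
    - [255, 0, 0.15, 0.3, 0]
    - [255, 0, 0.3, 0.6, 0]
    - [255, 0, 0.45, 0.9, 0]
    - [255, 0, 0.55, 1.2, 0]
    - [255, 0, 0.55, 1.2, 0]

```text
time: 44.95
eef_pos: [0.4952, 0.1833, 0.0269]
tool_rot: [2.426, 1.995, -0.0]
wrist_force: [0.3, 0.4, -3.0]
opening: 0.0321
```

Emit:
drive_tool:
  targets:
    - [255, 0, 0.1, 0.25, 0]
    - [255, 0, 0.2, 0.5, 0]
    - [255, 0, 0.25, 0.8, 0]
    - [255, 0, 0.25, 0.8, 0]
    - [255, 0, 0.25, 0.8, 0]

```text
time: 45.45
eef_pos: [0.4979, 0.1829, 0.0193]
tool_rot: [2.426, 1.995, 0.001]
wrist_force: [1.0, -0.4, -2.2]
opening: 0.0315
```

```bash
python3 -c "
from h import *
o=monitor.get_obs();print(o['time'],o['eef_pos'],yaw(o),o['wrist_force'],o['moment'],o['opening'])
m,im=snap('side','s34');cv2.imwrite('pics/s34c.png',cv2.resize(im[260:400,260:400],(600,600),interpolation=cv2.INTER_CUBIC))
"
```

```text
45.45 [0.4979 0.1829 0.0193] 78.86857707115361 [ 1.0233 -0.4307 -2.1791] [-0.0191 -0.1718  0.0629] 0.03150832343450671
```

View pics/s34c.png

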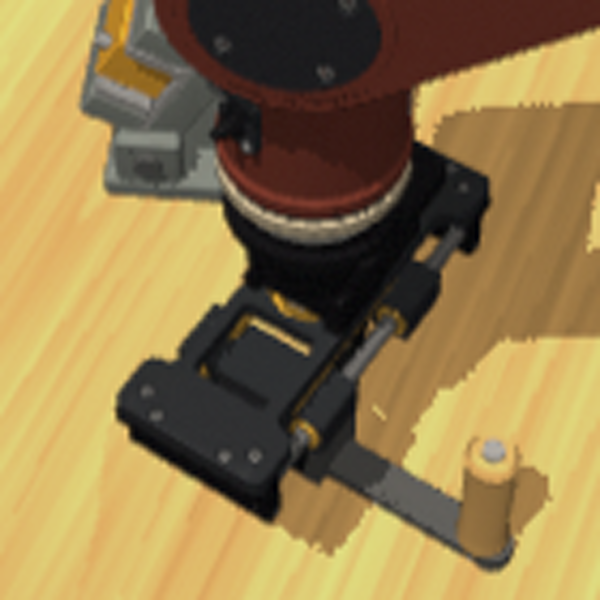

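Emit:
drive_tool:
  targets:
    - [255, 0, 0, 0.1, 0]
    - [255, 0, 0, 0.2, 0]
    - [255, 0, 0.05, 0.3, 0]
    - [255, 0, 0.05, 0.4, 0]
    - [255, 0, 0.05, 0.4, 0]

```text
time: 46.0
eef_pos: [0.4991, 0.1827, 0.0168]
tool_rot: [2.425, 1.995, 0.002]
wrist_force: [-2.2, -2.1, 7.5]
opening: 0.0321
```

Emit:
drive_tool:
  targets:
    - [255, 0, 0, 0.1, 0]
    - [255, 0, 0, 0.2, 0]
    - [255, 0, 0, 0.3, 0]
    - [255, 0, 0, 0.3, 0]
    - [255, 0, 0, 0.3, 0]

```text
time: 46.5
eef_pos: [0.4997, 0.1826, 0.0141]
tool_rot: [2.424, 1.994, 0.003]
wrist_force: [-1.1, -2.5, 7.2]
opening: 0.0318
```

Emit:
drive_tool:
  targets:
    - [150, 0, 0, 0, 0]
    - [130, 0, 0, 0, 0]
    - [100, 0, 0, 0, 0]
    - [80, 0, 0, 0, 0]
    - [80, 0, 0, 0, 0]

```text
time: 47.0
eef_pos: [0.4978, 0.1829, 0.0121]
tool_rot: [-2.426, -1.995, 0.0]
wrist_force: [-0.4, 0.2, -0.3]
opening: 0.0566
```

Emit:
drive_tool:
  targets:
    - [80, 0, 0, 0, 0]
    - [80, 0, 0, -2, 0]
    - [80, 0, 0, -7, 0]
    - [80, 0, 0, -12, 0]
    - [80, 0, 0, -17, 0]

```text
time: 47.5
eef_pos: [0.4974, 0.1828, 0.1838]
tool_rot: [-2.426, -1.995, 0.001]
wrist_force: [1.2, 0.6, 0.0]
opening: 0.0599
```

```bash
python3 -c "
from h import *
o=monitor.get_obs();print(o['time'],o['eef_pos'],yaw(o),o['wrist_force'],o['opening'])
m,im=snap('side','s35');cv2.imwrite('pics/s35c.png',cv2.resize(im[180:400,220:440],(600,600),interpolation=cv2.INTER_CUBIC))
print(shift([.62,.026,.31],o))
"; python3 jaw.py s20 s31 s35
```

```text
47.5 [0.4974 0.1828 0.1838] 78.87033163824249 [1.166  0.5618 0.043 ] 0.059879238887467504
[-13.0211  15.0449 -12.6264]
px per mm [-0.2062  0.2535] 0.3267616528641525
s20 0.967 -0.5 0.5 mm along -Z 2.15
s31 0.967 -0.4 0.5 mm along -Z 1.96
s35 0.933 -0.5 0.4 mm along -Z 1.92
```

View pics/s35c.png

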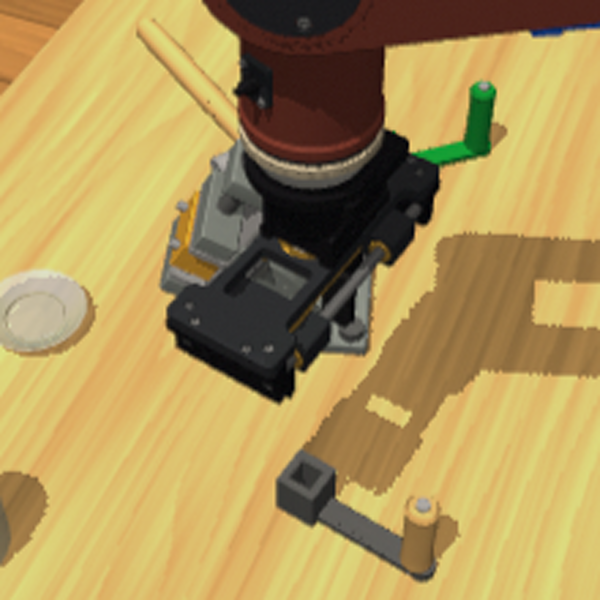

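Emit:
drive_tool:
  targets:
    - [80, 0, 0, -5, -5]
    - [80, -1, 1, -10, -11]
    - [80, -4, 4.5, -12.6, -18]
    - [80, -7, 8, -12.6, -24]
    - [80, -10, 11.5, -12.6, -30]

```text
time: 48.05
eef_pos: [0.5933, 0.0613, 0.3104]
tool_rot: [1.819, 2.557, 0.004]
wrist_force: [0.7, -0.9, -0.1]
opening: 0.0597
```

```bash
python3 -c "
from h import *
print(shift([.6254,.0284,.308]),yaw())"
```

```text
[-4.1612  1.9518  0.2494] 109.16665369003888
```

Emit:
drive_tool:
  targets:
    - [80, -2, 1, 0, 0]
    - [80, -3.7, 1.7, 0, 0]
    - [80, -3.7, 1.7, 0, 0]
    - [80, -3.7, 1.7, 0, 0]
    - [80, -3.7, 1.7, 0, 0]

```text
time: 48.55
eef_pos: [0.619, 0.0339, 0.3081]
tool_rot: [-1.826, -2.556, -0.0]
wrist_force: [0.2, 0.1, -0.9]
opening: 0.0591
```

```bash
python3 -c "
from h import *
o=monitor.get_obs();print(o['time'],o['eef_pos'],yaw(o))
m,im=snap('wrist','w36');cv2.imwrite('pics/w36c.png',cv2.convertScaleAbs(cv2.resize(im[75:265,245:395],None,fx=3.1,fy=3.1,interpolation=cv2.INTER_CUBIC),alpha=1.5))
m,im=snap('side','s36');cv2.imwrite('pics/s36c.png',cv2.resize(im[200:310,260:370],(600,600),interpolation=cv2.INTER_CUBIC))
"; python3 jaw.py side0 s20 s36
```

```text
48.55 [0.619  0.0339 0.3081] 108.91323192876253
px per mm [-0.2062  0.2535] 0.3267616528641525
side0 0.926 0.9 -0.9 mm along -Z -3.87
s20 0.967 -0.5 0.5 mm along -Z 2.15
s36 0.967 -0.5 0.5 mm along -Z 2.15
```

View pics/w36c.png

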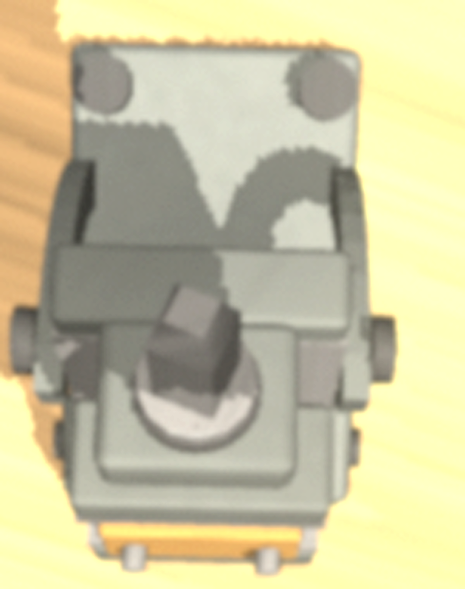

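View pics/s36c.png

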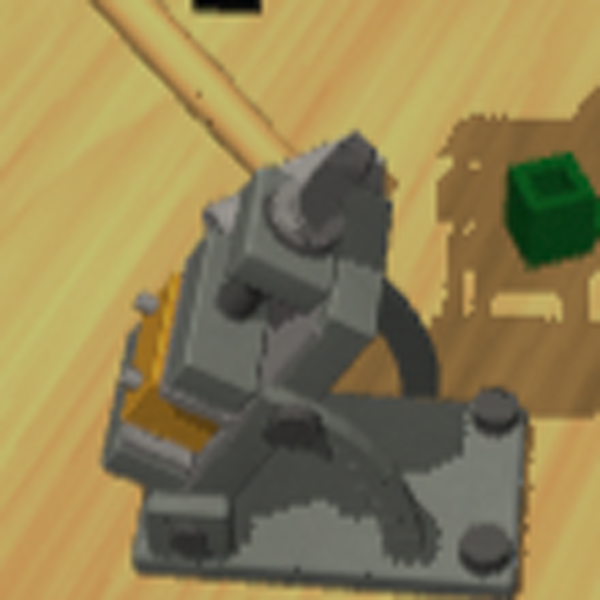

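```bash
python3 - <<'E'
import cv2
im=cv2.imread('pics/w36.png')
b=im[155:225,275:345]
cv2.imwrite('pics/w36d.png',cv2.convertScaleAbs(cv2.resize(b,None,fx=8,fy=8,interpolation=cv2.INTER_CUBIC),alpha=1.6,beta=0))
from h import *
m=np.load('pics/w36.npy',allow_pickle=True).item();X,Y,Z=axes()
o=cv2.convertScaleAbs(cv2.resize(b,None,fx=8,fy=8,interpolation=cv2.INTER_CUBIC),alpha=1.6)
for s,col in ((20,(0,255,0)),(30,(255,0,0)),(40,(0,0,255))):
    a=np.radians(s);X2=X*np.cos(a)-Y*np.sin(a);Y2=Y*np.cos(a)+X*np.sin(a)
    for h,w in ((.04,.0045),):
        p=[tuple(int(v) for v in (proj(m,SEAT+h*Z+w*(i*X2+j*Y2))-[275,155])*8) for i,j in [(-1,-1),(-1,1),(1,1),(1,-1)]]
        for k in range(4): cv2.line(o,p[k],p[(k+1)%4],col,1)
cv2.imwrite('pics/w36o.png',o)
E
```

```text
(no output)
```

View pics/w36o.png

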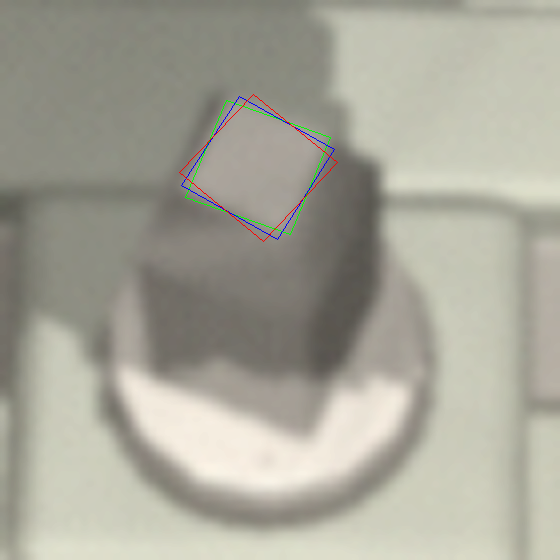

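```bash
python3 -c "
from h import *
print(shift([.590,.0143,.25]),yaw())"
```

```text
[-0.9224 -3.3928  5.8511] 108.93530007700885
```

The screw square now reads about 24° past a flat, against about 40° at the stop, so taking the crank off seems to have backed it off about 15°. There's time left, so I'll snug it back to the stop by gripping the square lightly and turning clockwise.

Emit:
drive_tool:
  targets:
    - [80, -0.3, -1.2, 1, 7]
    - [80, -0.6, -2.4, 2, 15]
    - [80, -0.9, -3.4, 3, 22]
    - [80, -0.9, -3.4, 5, 22]
    - [80, -0.9, -3.4, 5.8, 22]

```text
time: 49.15
eef_pos: [0.589, 0.0142, 0.2488]
tool_rot: [-2.279, -2.16, 0.002]
wrist_force: [-1.1, -0.7, -0.1]
opening: 0.0598
```

```bash
python3 -c "
from h import *
o=monitor.get_obs();print(shift([.590,.0143,.19],o),yaw(o),o['eef_pos'])"
```

```text
[0.015  0.1072 5.8769] 86.9147673092959 [0.589  0.0142 0.2488]
```

Emit:
drive_tool:
  targets:
    - [80, 0, 0.1, 2, 0]
    - [80, 0, 0.1, 4, 0]
    - [80, 0, 0.1, 5.5, 0]
    - [80, 0, 0.1, 5.9, 0]
    - [140, 0, 0.1, 5.9, 0]
  force: 15

```text
time: 49.65
eef_pos: [0.591, 0.0138, 0.1908]
tool_rot: [-2.28, -2.16, 0.001]
wrist_force: [-0.5, -0.8, 0.9]
opening: 0.0564
```

Emit:
drive_tool:
  targets:
    - [255, 0, 0, 0, 0]
    - [255, 0, 0, 0, 0]
    - [255, 0, 0, 0, 0]
    - [255, 0, 0, 0, 0]
    - [255, 0, 0, 0, 0]
  force: 15

```text
time: 50.15
eef_pos: [0.5914, 0.0134, 0.1916]
tool_rot: [2.281, 2.159, 0.0]
wrist_force: [-0.4, -0.4, -0.5]
opening: 0.0194
```

Emit:
drive_tool:
  targets:
    - [255, 0, 0, 0, 0]
    - [255, 0, 0, 0, 0]
    - [255, 0, 0, 0, 0]
    - [255, 0, 0, 0, 0]
    - [255, 0, 0, 0, 0]
  force: 30

```text
time: 50.65
eef_pos: [0.5914, 0.0128, 0.1915]
tool_rot: [2.281, 2.159, -0.001]
wrist_force: [-0.2, -5.2, 1.8]
opening: 0.0161
```

Emit:
drive_tool:
  targets:
    - [255, 0, 0, 0, 2]
    - [255, 0, 0, 0, 4]
    - [255, 0, 0, 0, 6]
    - [255, 0, 0, 0, 8]
    - [255, 0, 0, 0, 8]

```text
time: 51.15
eef_pos: [0.5916, 0.0126, 0.1914]
tool_rot: [2.426, 1.994, -0.0]
wrist_force: [0.6, -6.9, 1.2]
opening: 0.016
```

```bash
python3 -c "
from h import *
o=monitor.get_obs();print(o['time'],o['eef_pos'],yaw(o),o['wrist_force'],o['moment'],o['opening'])"
```

```text
51.15 [0.5916 0.0126 0.1914] 78.82689010474992 [ 0.5593 -6.8863  1.222 ] [-0.6816 -0.1128  0.3613] 0.015998607140135575
```

Emit:
drive_tool:
  targets:
    - [255, 0, 0, 0, 1.5]
    - [255, 0, 0, 0, 3]
    - [255, 0, 0, 0, 4.5]
    - [255, 0, 0, 0, 6]
    - [255, 0, 0, 0, 6]

```text
time: 51.65
eef_pos: [0.5913, 0.0125, 0.1915]
tool_rot: [2.527, 1.865, -0.001]
wrist_force: [-1.4, -6.9, 2.0]
opening: 0.017
```

```bash
python3 -c "
from h import *
o=monitor.get_obs();print(o['time'],o['eef_pos'],yaw(o),o['wrist_force'],o['moment'],o['opening'])"
```

```text
51.65 [0.5913 0.0125 0.1915] 72.84733624851565 [-1.4241 -6.871   2.0467] [-0.846   0.1369  0.4536] 0.017040182733812272
```

Emit:
drive_tool:
  targets:
    - [255, 0, 0, 0, 1]
    - [255, 0, 0, 0, 2]
    - [255, 0, 0, 0, 3]
    - [255, 0, 0, 0, 4]
    - [255, 0, 0, 0, 4]
  force: 40

```text
time: 52.15
eef_pos: [0.5911, 0.0124, 0.1916]
tool_rot: [2.59, 1.776, -0.002]
wrist_force: [-2.4, -7.3, 2.3]
opening: 0.0166
```

```bash
python3 -c "
from h import *
o=monitor.get_obs();print(o['time'],o['eef_pos'],yaw(o),o['wrist_force'],o['moment'],o['opening'])"
```

```text
52.15 [0.5911 0.0124 0.1916] 68.87067541013133 [-2.4123 -7.2901  2.3118] [-0.7004  0.3203  0.5491] 0.016599347273834136
```

Emit:
drive_tool:
  targets:
    - [150, 0, 0, 0, 0]
    - [80, 0, 0, 0, 0]
    - [80, 0, 0, 0, 0]
    - [80, 0, 0, 0, 0]
    - [80, 0, 0, -1, 0]

```text
time: 52.65
eef_pos: [0.5901, 0.0139, 0.1998]
tool_rot: [-2.589, -1.775, 0.004]
wrist_force: [0.6, -0.4, -0.2]
opening: 0.0491
```

Emit:
drive_tool:
  targets:
    - [80, 0, 0, -4, -8]
    - [80, 0, 0, -9, -16]
    - [80, 0, 1.5, -12, -24]
    - [80, 0, 3.5, -12, -32]
    - [80, 0, 4, -12, -39]

```text
time: 53.15
eef_pos: [0.6305, -0.0015, 0.3241]
tool_rot: [1.841, 2.541, 0.004]
wrist_force: [0.1, -0.3, -1.0]
opening: 0.0593
```

Emit:
drive_tool:
  targets:
    - [80, 0, 0, 0, 0]
    - [80, 0, 0, 0, 0]
    - [80, 0, 0, 0, 0]
    - [80, 0, 0, 0, 0]
    - [80, 0, 0, 0, 0]

```text
time: 53.65
eef_pos: [0.6283, -0.0007, 0.3214]
tool_rot: [-1.85, -2.539, -0.0]
wrist_force: [0.2, -0.2, 0.5]
opening: 0.0594
```

```bash
python3 - <<'E'
from h import *
o=monitor.get_obs();print(o['time'],o['eef_pos'],yaw(o))
m,im=snap('wrist','w40');X,Y,Z=axes()
c=proj(m,SEAT+.02*Z);print(c);x0,y0=int(c[0])-35,int(c[1])-35
b=im[y0:y0+70,x0:x0+70]
q=cv2.convertScaleAbs(cv2.resize(b,None,fx=8,fy=8,interpolation=cv2.INTER_CUBIC),alpha=1.6)
for s,col in ((25,(0,255,0)),(40,(0,0,255))):
    a=np.radians(s);X2=X*np.cos(a)-Y*np.sin(a);Y2=Y*np.cos(a)+X*np.sin(a)
    p=[tuple(int(v) for v in (proj(m,SEAT+.04*Z+.0045*(i*X2+j*Y2))-[x0,y0])*8) for i,j in [(-1,-1),(-1,1),(1,1),(1,-1)]]
    for k in range(4): cv2.line(q,p[k],p[(k+1)%4],col,1)
cv2.imwrite('pics/w40o.png',q)
E
```

```text
53.65 [ 0.6283 -0.0007  0.3214] 107.82964952259942
[357.5248 187.2776]
```

View pics/w40o.png

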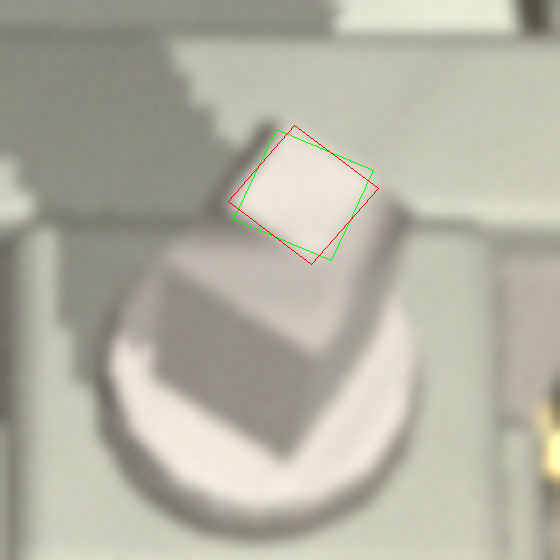

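View pics/w40.png

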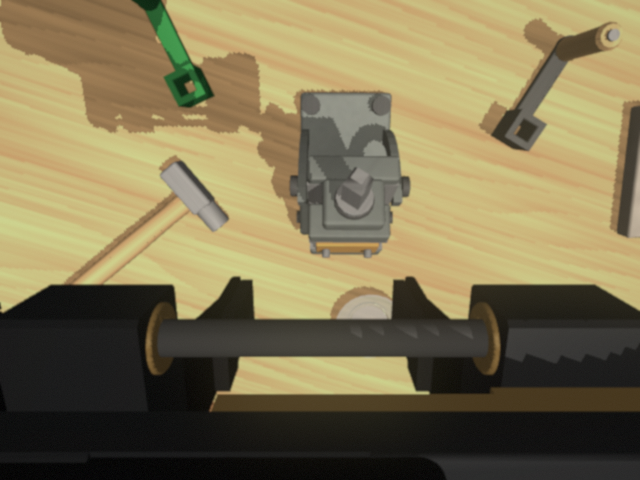

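The tip now matches the 40° (16.4 rad) outline, and the crank lies flat at (520,130), clear of the vise. Handing in.

```bash
python3 -c "
from station import r
print(r.job_done())"
```

```text
the job is handed in; nothing more can be done
None
```

The screw is wound up to its stop against the block. The crank is off and lying flat on the bench, clear of the vise, and I handed the job in at about 54 s.

- **Fit and winding:** I fitted the dark crank on the square until it bore on the collar at about 10 N. I then wound it clockwise until a firm stop; the resistance at the grip climbed steadily to about 20 N.
- **Jump on the way:** About 40 N showed at the grip around two and four-tenths turns, then eased off while I carried on turning. I think the crank jumped a quarter turn on the square as the screw came tight, but I could not confirm this.
- **Taking it off:** Pulling by the grip jammed the crank on the square. I let go, took it by the boss instead, lifted it off and lowered it flat.
- **Screw backed off, then re-tightened:** After the crank was off, the wrist picture showed the screw had slipped back about 15° from the stop. With the crank already laid down, I gripped the square end lightly with the fingers and turned it back clockwise. This was outside the order you asked for.

**Last checks:**
- The square end lines up with about 40° past a flat, which fits a stop near 16.4 rad.
- The jaw had not visibly moved since about two and four-tenths turns, though that picture check is too coarse to show a shift under about 0.3 mm, and I took it before the final tightening.
- In the last wrist picture the hammer, dish and green crank look undisturbed. I did not separately measure the block, the jar or the board.

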